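# Release the wedge and turn the jaw plates

### The arm

A 6-joint arm with a two-finger parallel gripper is mounted at the origin on a cart in front of the work surface, level with it; the furniture and walls round the work are solid. World frame = base frame: x ahead of the robot, y to its left, z up, the work surface at z = 0. Lengths are in m, angles in rad, forces in N, time in s.
With the tool pointing down it reaches from about 0.375 to 0.9 m from the base axis. Payload 3.1 kg.
Tool frame: the origin (TCP) lies on the centre line of the jaws, within the pads' length; the fingertips stand ahead of it and the grasp point (between the pads) lies 3 mm ahead of it (robot.tip_reach is the z of the fingertips in the tool frame, in m); z points along the fingers, y is the line along which they close (so a half turn about z gives the same grasp; the last joint's range is limited). The gripper opens to 87 mm and grips with 3 to 60 N. Pads are 19 mm wide; open, the fingers measure 117 mm over their backs; the gripper's body (75 mm by 190 mm) begins 51 mm behind the grasp point.
Start: joints at [1.085, 0.527, 1.433, -0, 1.181, -0.178], TCP at [0.189, 0.596, 0.245] pointing down, gripper open.
Joint ranges: [-3.08, 3.08], [-0.75, 2.2], [0.22, 2.44], [-1.43, 4.57], [0, 2.65], [-2.85, 2.85]. Speed limits (rad/s): [2.79, 2.79, 3.14, 3.14, 3.14, 3.14].

### API

Orientations are given as a unit quaternion [x, y, z, w].
In Python, from rig import sensors, eyes, ticket, robot gives the robot as it stands.
- The arm moves only by the tool drive_tool, never from a script. Its argument "deltas" is a list that holds one entry, the list of rows, each a list of 6 numbers: the shift along the tool's x, y, z in mm, then the turn, a rotation vector about the tool's x, y, z in rad. A call has 1 to 8 rows; each row shifts and turns the commanded pose from where the row before left it, along the tool's axes as they then stand; what a row does not reach is not made up. A row lasts 1/12 s, in which the tool goes at most 41.7 mm and 7.16 degrees, less where a joint would pass 70% of its speed; a pose out of reach is approached as far as the arm can. A call is refused whole if a number of a shift passes 41.7 or a number of a turn 0.125, either way. A call with a gripper value outside its range is refused whole. "gripper" is the opening in per cent of the stroke, from 0 (shut) to 100 (fully open), set as the call begins (left out, the last holds). The fingers move at their own pace and stop on an object; "squeeze" is the grip in N (left out, the last holds). Time passes only in rows, so rows that do not move let the fingers close. It gives the time, the measured TCP pose, the force, the opening and the grip force at its end, in the units of the state.
- sensors.get_obs(): the state, without advancing time (a new reading comes with each control period).
- eyes.camera(name): name is "scene" or "top"; returns a dict with "img" (420x560x3 uint8, red, green, blue), "fov_y" (degrees; the focal length in pixels is half the picture's height over the tangent of half this angle, whatever the lens; pixels are square), "cx", "cy" (the principal point, pixels), "xyz" and "attitude" of the camera in the world. Camera axes: x right, y up, looking along -z (the intrinsics and any distortion apply to the point x, -y, -z); pixel columns grow to the right and rows downward; lengths in m; the calibration is good to about 2 mm. A picture is of the moment at which its call begins. There is no depth.
- ticket.hand_in(): hands the job in; it is judged then, once.
The state is a dict: "time": time; "q": joint angles; "joint_velocities": joint speeds; "joint_torque": joint torques, N m; "position": TCP position; "tool_rot": TCP orientation; "ft_force": force on the tool from outside, world axes, zero at the start; "moment": the same for the moment, N m; "grip_width": finger opening in m; "grip_force": force on a finger pad.
Only numpy, scipy, OpenCV 4.12 (cv2) and the standard library are available. Lean on these libraries where they do the work, as an engineer would, in place of code of your own. Each camera call takes 0.05 s, during which the arm holds its last target. There are 200 camera calls.

### The job

A serrated locking wedge holds down two or three jaw plates on the fixture. Work the wedge loose with small pulls to alternate sides, never wrenching it, and lay it in the white parts tray; then turn over every plate and lay it flat on the dark setting board, grooved face up and wholly on the board, the plates side by side. Leave the bush, the steel ring and the plug gauge alone.

Things in the scene. Friction and masses are not known exactly. Their poses are not given: they have to be found in the camera images.
- fixture: fixed fixture: dark rail 14 mm wide, 20 high, along its x (x = -30 to 118 mm), grey portal across it. Origin on the bench under the rail; +x toward the portal, z up; the wedge is drawn out toward -x. Plates lie on the bench beside the rail, some absent: side bays centred x = -6, y = +34 and -34 mm. Grey foot under portal and nose: 70 mm wide, 8 mm high (12 at its bolts), to x = 122 mm
- wedge_fin (a point): loose steel wedge, 168 mm long, 0.22 kg, lying on the rail through the portal, axes as the fixture's. This point: centre of its upright grip fin, 26 mm long (x), 10 thick (y), 36 high; at first 46 mm over the bench. Blade under the fin: 40 mm wide, 8 thick, from 64 mm behind to 34 ahead of this point, top 18 mm below it; it overlaps the plates' edges from 2 mm above. It is heaviest near the fin
- wedge_nose (a point): tip of the wedge's shank, 104 mm ahead of the fin's centre, 22 mm below it. A straight pull jams. A tooth passes its lip only while the wedge is shifted 3.5 to 7 mm to the side away from that tooth (at 7 the shank meets the lip): shift toward -y, draw 14 mm, shift toward +y, draw 14 mm, and so on. After 58 mm all teeth are out, after 62 mm the nose: then lift
- plate_a_mid (a point): reversible aluminium jaw plate, a solid block 40 x 44 x 18 mm (x, y, z), 0.15 kg; this point is its centre. z points out of the plain face, up at the start; the opposite face has a 12 x 4 mm groove along x and two dowel holes. Grip across x (40 mm). It can stand by itself on a 40 x 18 mm edge. Starts in the +y side bay, x along the fixture's x
- plate_b_mid (a point): reversible aluminium jaw plate, a solid block 40 x 44 x 18 mm (x, y, z), 0.15 kg; this point is its centre. z points out of the plain face, up at the start; the opposite face has a 12 x 4 mm groove along x and two dowel holes. Grip across x (40 mm). It can stand by itself on a 40 x 18 mm edge. Starts in the -y side bay, x along the fixture's x
- plate_c_mid (a point): reversible aluminium jaw plate, a solid block 40 x 44 x 18 mm (x, y, z), 0.15 kg; this point is its centre. z points out of the plain face, up at the start; the opposite face has a 12 x 4 mm groove along x and two dowel holes. Grip across x (40 mm). It can stand by itself on a 40 x 18 mm edge. Starts in the tail bay, x across the fixture's x
- board_top (a point): fixed dark steel setting board, 130 x 200 mm (x, y) and 10 mm high; this point is the centre of its top face, z up
- parts_tray: white sheet-metal parts tray, open at the top, loose, 0.38 kg, outside 294 mm long (x) by 138 mm wide (y), rim 32 mm high, floor and walls 2 mm thick. Origin: centre of its underside
- bush_long: steel flanged bush, upright, 26 x 26 x 45 mm, a bystander; origin at its underside
- ring_steel: steel ring 36 mm wide, 12 mm high, a bystander; origin at its underside
- plug_gauge: plug gauge lying on the bench, 22 x 122 x 15 mm, a bystander; origin at its underside
- tail_bay (a point): point on the bench on the fixture's axis, 68 mm from its origin toward -x: middle of the third plate bay, off the rail's end
- portal_lips (a point): middle of the portal's opening, 52 mm from the fixture's origin along +x, 24 mm up; axes as the fixture's. Two hardened lips, 4 mm thick in x, leave an opening from y = -13 to +13 mm; the lintel's underside is 6 mm above this point. The portal is 14 mm deep (x), 70 mm wide (y), its top 20 mm above this point
- wedge_teeth (a point): first of 4 side teeth on the wedge's shank (12 mm wide, ahead of the blade). Teeth are 6 mm long, reach 16.5 mm from the middle, every 14 mm, alternately on +y, -y, +y, -y; this point is on the shank's middle at the first (+y) tooth, 52 mm ahead of the fin and 22 mm below. It starts 8 mm past the lips' middle, so that tooth catches the lip after 3 mm of drawing
There are look-alikes about, which are no part of the job. What is shaped like the part that bears plate_c_mid but brown is not meant.

How it is judged:
On the way:
1. the wedge is worked out of the portal: its nose is clear of the lips (x of wedge_nose in the frame of fixture below 0.049 m), for 0.1 s.
At the end, for the whole second after the job is handed in: Every plate lies flat (10 degrees) on the board, plain face down, its centre at least 17 mm in from the long edges and 20 mm from the short ones, none on another; the wedge lies inside the level parts tray; all at rest (angle between each of plate_a_mid, plate_b_mid, plate_c_mid's own z axis and vertical above 2.97 rad and x of plate_a_mid in the frame of board_top between -0.048 and 0.048 m and y of plate_a_mid in the frame of board_top between -0.08 and 0.08 m and z of plate_a_mid in the frame of board_top between 0.005 and 0.014 m and linear speed of each of plate_a, plate_b, plate_c, wedge below 0.02 m/s and x of plate_b_mid in the frame of board_top between -0.048 and 0.048 m and y of plate_b_mid in the frame of board_top between -0.08 and 0.08 m and z of plate_b_mid in the frame of board_top between 0.005 and 0.014 m and x of plate_c_mid in the frame of board_top between -0.048 and 0.048 m and y of plate_c_mid in the frame of board_top between -0.08 and 0.08 m and z of plate_c_mid in the frame of board_top between 0.005 and 0.014 m and x of wedge_fin in the frame of parts_tray between -0.146 and 0.146 m and y of wedge_fin in the frame of parts_tray between -0.069 and 0.069 m and z of each of wedge_fin, wedge_nose in the frame of parts_tray below 0.05 m and x of wedge_nose in the frame of parts_tray between -0.146 and 0.146 m and y of wedge_nose in the frame of parts_tray between -0.069 and 0.069 m and angle between parts_tray's own z axis and vertical below 0.08 rad); the robot touches nothing.
It fails at once if the wedge is wrenched against the fixture (more than 120 N) (contact force between wedge and fixture above 120 N).
It fails at once if the bush_long is knocked or moved by more than 3 cm (distance of bush_long from where it was at the start of the episode above 0.03 m).
It fails at once if the ring_steel is knocked or moved by more than 3 cm (distance of ring_steel from where it was at the start of the episode above 0.03 m).
It fails at once if the plug_gauge is knocked or moved by more than 3 cm (distance of plug_gauge from where it was at the start of the episode above 0.03 m).
Of plate_a, plate_b, plate_c only 2 to 3 are there at a start; the rules pass over those that are not, and their reading is None.
At some moment in a run one of parts_tray may be knocked a few centimetres aside while the robot is not near it.
Once in a run the grip may slacken for a moment while it holds something.
It also fails if it takes over 210 s, if anything falls off the work surface, if the arm or the gripper's body presses on something with over 40 N, if the wrist force passes 120 N, or if a joint passes its speed limit or range.

## Working session

There is one attempt and no reset: what is moved stays moved. The work goes in short steps, Python scripts to look and compute and a tool call to move; the robot and the scene stay as the last step left them, time stands still between calls to the robot, and variables do not carry over. Pictures are saved under pics/ and viewed, at most 17 in all, crops included, and the job is handed in when it is done.

Besides the shell and the picture viewer there is one more tool, called after ">>>" as a command line: name --argument value ..., lists and objects as JSON in quotes. drive_tool: Moves the arm, as the interface text tells. Its arguments: {"type":"object","properties":{"deltas":{"type":"array"},"gripper":{"type":"number"},"squeeze":{"type":"number"}},"required":["deltas"]}

```bash
mkdir -p pics; ls
python3 - <<'E'
from rig import sensors, eyes, ticket, robot
import cv2
o=sensors.get_obs();print(o)
print([a for a in dir(robot) if a[0]!='_'], robot.tip_reach)
for n in ("scene","top"):
    c=eyes.camera(n); cv2.imwrite(f"pics/{n}0.png",cv2.resize(c["img"][:,:,::-1],(800,600),interpolation=cv2.INTER_CUBIC))
    print({k:v for k,v in c.items() if k!="img"})
E
```

```text
pics
{'time': 0.0, 'q': array([ 1.08551208e+00,  5.28449994e-01,  1.43390931e+00, -1.42293611e-05,
        1.18137736e+00, -1.78470464e-01]), 'joint_velocities': array([ 4.79520716e-05,  1.04669704e-03, -1.99313998e-04,  3.49175618e-04,
        3.15251094e-04,  1.20240694e-03]), 'joint_torque': array([ 4.46179674e-04, -4.40027583e+01, -1.76594174e+01,  6.33835117e-02,
        5.81221946e-02, -1.61950893e-04]), 'position': array([0.18839727, 0.59521022, 0.24357928]), 'tool_rot': array([ 1.52803132e-01,  9.88256067e-01, -1.01565309e-03, -3.43059431e-04]), 'ft_force': array([-0.27749675, -0.35605894,  0.13350089]), 'moment': array([ 0.04746726, -0.01218855, -0.00370995]), 'grip_force': 0.0, 'grip_width': 0.08693192913779273}
['Unreachable', 'tip_reach'] 0.022
{'fov_y': 51.62415501843715, 'cx': 284.5451074884629, 'cy': 220.19315071380092, 'xyz': array([ 0.12030936, -0.75500548,  0.42918948]), 'attitude': array([ 0.5173481 , -0.15907748, -0.25885605,  0.80002428])}
{'fov_y': 51.5414439936843, 'cx': 278.54721119405565, 'cy': 207.35699913185542, 'xyz': array([ 0.51893367, -0.0730772 ,  0.94974102]), 'attitude': array([-0.02374623,  0.02519364,  0.70876905, -0.70459055])}
```

View pics/top0.png

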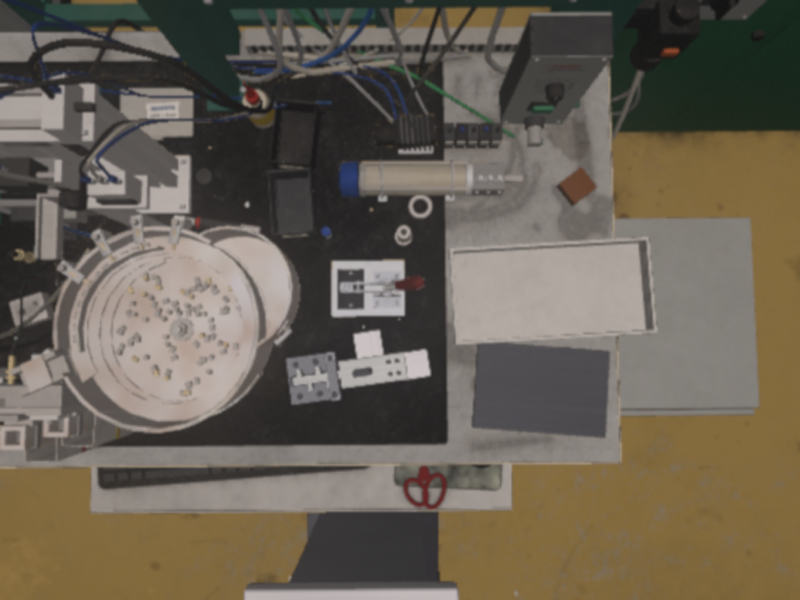

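View pics/scene0.png

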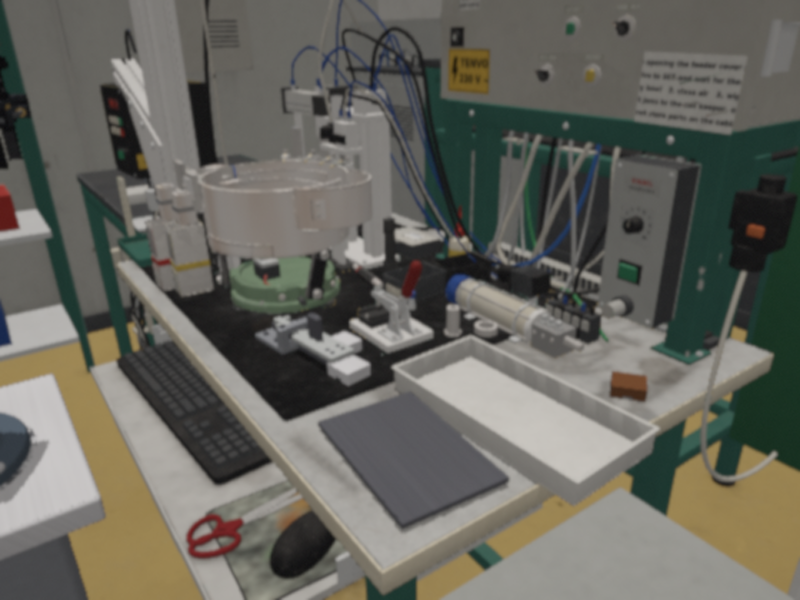

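```bash
cat > h.py <<'E'
from rig import sensors, eyes, ticket, robot
import cv2, numpy as np
from scipy.spatial.transform import Rotation as R
def F(c): return 210/np.tan(np.radians(c["fov_y"]/2))
def px2w(c,u,v,z):
    d=R.from_quat(c["attitude"]).apply([(u-c["cx"])/F(c),-(v-c["cy"])/F(c),-1.])
    return c["xyz"]+d*(z-c["xyz"][2])/d[2]
def w2px(c,p):
    q=R.from_quat(c["attitude"]).inv().apply(np.asarray(p)-c["xyz"])
    return np.array([c["cx"]-F(c)*q[...,0]/q[...,2], c["cy"]+F(c)*q[...,1]/q[...,2]]).T
def crop(name,cam,u0,v0,w,h,s,pts=()):
    c=eyes.camera(cam)
    im=cv2.resize(c["img"][v0:v0+h,u0:u0+w,::-1],(w*s,h*s),interpolation=cv2.INTER_CUBIC)
    for p in pts:
        x,y=(w2px(c,p)-[u0,v0]+.5)*s; cv2.drawMarker(im,(int(x),int(y)),(0,0,255),0,10,1)
    cv2.imwrite(f"pics/{name}.png",im); return c
E
python3 - <<'E'
from h import *
crop("t1","top",190,180,133,100,6)
E
```

```text
(no output)
```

View pics/t1.png

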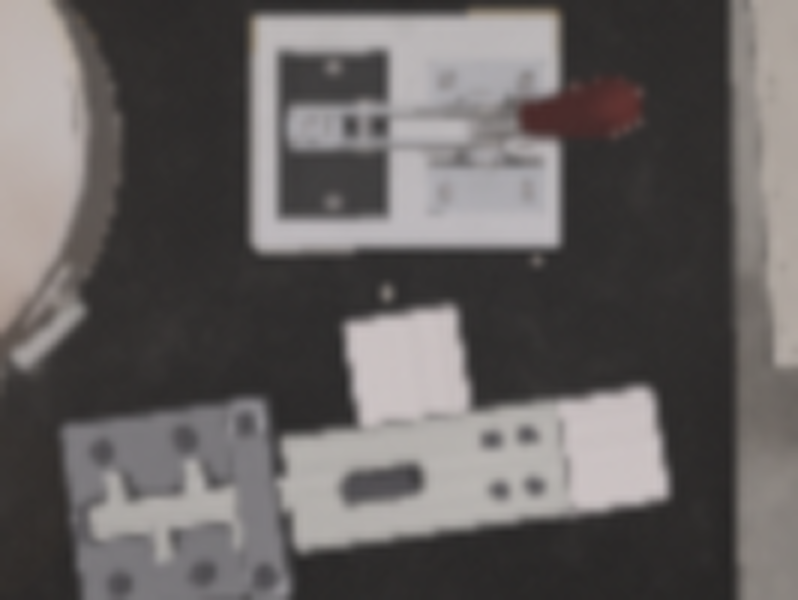

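```bash
cat >> h.py <<'E'
from scipy.optimize import least_squares
def fit(c,loc,px,g):
    loc=np.array(loc,float)/1000; px=np.array(px,float)
    def W(p):
        s,k=np.sin(p[2]),np.cos(p[2]); return np.c_[p[0]+k*loc[:,0]-s*loc[:,1],p[1]+s*loc[:,0]+k*loc[:,1],loc[:,2]]
    r=least_squares(lambda p:(w2px(c,W(p))-px).ravel(),g,x_scale=[.1,.1,.1])
    return r.x, r.fun.reshape(-1,2)
E
python3 - <<'E'
from h import *
np.set_printoptions(precision=4,suppress=True)
c=eyes.camera("top")
D=[(8,0,64,382,484),(-56,-20,28,558,402),(42,-20,28,285,437),(42,20,28,297,552),(14,-56,18,345,320),(-26,-56,18,457,306),(-90,-20,18,652,387),(-90,20,18,668,498),(122,-35,8,62,425)]
px=[(190+u/6-.5+.08,180+v/6-.5+.08) for *_,u,v in D]
print(fit(c,[d[:3] for d in D],px,[.4,-.05,1.6]))
k=lambda l:[(u*.7-.15,v*.7-.15) for u,v in l]
# tray x along world -y?
print(fit(c,[(147,69,32),(-147,69,32),(-147,-69,32),(147,-69,32)],k([(450,250),(648,238),(656,331),(458,343)]),[.5,-.3,1.57]))
print(fit(c,[(65,100,10),(65,-100,10),(-65,-100,10),(-65,100,10)],k([(478,343),(609,349),(605,436),(472,428)]),[.4,-.3,0]))
# ring, bush, plug
for n,u,v,z in (("ring",420,206,.012),("bush",404,231,.04),("cyl l",340,180,.03),("cyl r",522,178,.02),("brown",577,186,.01),("clampTL",332,262,.01),("clampBR",405,317,.01),("clampBR",425,283,.05),("bowl",297,290,.1)): print(n,px2w(c,u*.7,v*.7,z))
E
```

```text
(array([ 0.4738, -0.0303,  1.7024]), array([[-0.4403,  0.2743],
       [-0.0106, -0.5838],
       [-0.5419, -0.0191],
       [-0.0586, -0.2497],
       [ 0.6895,  0.7574],
       [ 0.5614,  0.5223],
       [ 0.0437, -0.3672],
       [ 0.0117, -0.1913],
       [-0.2229, -0.1469]]))
(array([ 0.5918, -0.3048,  1.6134]), array([[  4.6208,  63.5131],
       [  5.2289,  65.1275],
       [ -5.3664, -64.7697],
       [ -4.5498, -66.5609]]))
(array([ 0.4439, -0.2888, -0.0651]), array([[-0.9451, -1.0526],
       [ 0.0575,  0.2447],
       [ 0.6892,  0.3807],
       [ 0.19  ,  0.4004]]))
ring [ 0.722  -0.1098  0.012 ]
bush [ 0.6786 -0.0847  0.04  ]
cyl l [0.7583 0.0109 0.03  ]
cyl r [ 0.7625 -0.2649  0.02  ]
brown [ 0.7521 -0.3512  0.01  ]
clampTL [0.6369 0.0248 0.01  ]
clampBR [ 0.5525 -0.0857  0.01  ]
clampBR [ 0.6004 -0.1146  0.05  ]
bowl [0.5872 0.0634 0.1   ]
```

>>> drive_tool --deltas '[[[0, 0, -40, 0, 0, 0], [0, 0, -40, 0, 0, 0], [-14, -34, 0, 0, 0, 0], [-14, -34, 0, 0, 0, 0], [-14, -34, 0, 0, 0, 0], [-14, -34, 0, 0, 0, 0]]]'

```text
time: 0.7
position: [0.2007, 0.4476, 0.3245]
tool_rot: [0.152, 0.988, -0.0, 0.0]
ft_force: [1.3, -1.0, -0.1]
grip_width: 0.0873
grip_force: 0.0
```

>>> drive_tool --deltas '[[[0, 0, 0, 0, 0, 0.12], [0, 0, 0, 0, 0, 0.12], [0, 0, 0, 0, 0, 0.12], [0, 0, 0, 0, 0, 0.12], [0, 0, 0, 0, 0, 0.12], [0, 0, 0, 0, 0, 0.12], [0, 0, 0, 0, 0, 0.12], [0, 0, 0, 0, 0, 0.12]]]'

```text
time: 1.37
position: [0.2009, 0.4491, 0.3244]
tool_rot: [0.594, 0.804, -0.0, -0.0]
ft_force: [-0.0, -0.1, -0.3]
grip_width: 0.087
grip_force: 0.0
```

>>> drive_tool --deltas '[[[0, 0, 0, 0, 0, 0.12], [0, 0, 0, 0, 0, 0.052], [-35, 13, 0, 0, 0, 0], [-35, 13, 0, 0, 0, 0], [-35, 13, 0, 0, 0, 0], [-35, 13, 0, 0, 0, 0], [-35, 13, 0, 0, 0, 0], [-35, 13, 0, 0, 0, 0]]]'

```text
time: 2.03
position: [0.3062, 0.2498, 0.3246]
tool_rot: [0.659, 0.752, 0.0, 0.0]
ft_force: [1.6, 0.4, -0.5]
grip_width: 0.0867
grip_force: 0.0
```

Run:
```python
from h import *
np.set_printoptions(precision=4,suppress=True)
o=sensors.get_obs();print(o["time"],o["position"],R.from_quat(o["tool_rot"]).as_matrix(),o["q"])
a=eyes.camera("top");b=eyes.camera("scene")
def tri(pa,pb):
    A=[];B=[]
    for c,(u,v) in ((a,pa),(b,pb)):
        d=px2w(c,u,v,0)-c["xyz"];d/=np.linalg.norm(d);P=np.eye(3)-np.outer(d,d);A.append(P);B.append(P@c["xyz"])
    return np.linalg.lstsq(np.vstack(A),np.hstack(B),rcond=None)[0]
print("handle",tri((425*.7,281*.7),(413*.7,268*.7)), tri((404*.7,284*.7),(404*.7,296*.7)))
print("bowl right edge", tri((297*.7,290*.7),(372*.7,175*.7)))
print("bush", tri((404*.7,230*.7),(453*.7,307*.7)))
```

```text
2.0333 [0.3062 0.2498 0.3246] [[-0.1323  0.9912  0.0003]
 [ 0.9912  0.1323  0.0001]
 [ 0.0001  0.0003 -1.    ]] [ 0.3996  0.0984  1.8526 -0.      1.1904  0.2669]
handle [ 0.5913 -0.1081  0.1357] [ 0.5928 -0.0816  0.0847]
bowl right edge [0.5912 0.0313 0.2394]
bush [ 0.6785 -0.0842  0.0452]
```

Run:
```python
from h import *
np.set_printoptions(precision=4,suppress=True)
c=eyes.camera("top")
for u,v,z in ((525,137,.085),(575,134,.11),(630,130,.134),(600,134,.12),(450,150,.085),(500,150,.085),(545,160,.06),(545,165,.03)): print(u,v,px2w(c,190+u/6-.4,180+v/6-.4,z))
for u,v in ((297,290),(280,345),(270,330),(262,370),(235,410)):print("bowl",u,v,[px2w(c,u*.7,v*.7,z)[:2] for z in (.1,.2)])
# fit planar arm
```

```text
525 137 [ 0.5887 -0.0722  0.085 ]
575 134 [ 0.5876 -0.0884  0.11  ]
630 130 [ 0.5868 -0.1052  0.134 ]
600 134 [ 0.5867 -0.0962  0.12  ]
450 150 [ 0.5846 -0.0473  0.085 ]
500 150 [ 0.5845 -0.0639  0.085 ]
545 160 [ 0.5828 -0.079   0.06  ]
545 165 [ 0.5832 -0.0792  0.03  ]
bowl 297 290 [array([0.5872, 0.0634]), array([0.5792, 0.0473])]
bowl 280 345 [array([0.5122, 0.0861]), array([0.513 , 0.0674])]
bowl 270 330 [array([0.5327, 0.0999]), array([0.531 , 0.0796])]
bowl 262 370 [array([0.4784, 0.1103]), array([0.4832, 0.0887])]
bowl 235 410 [array([0.4248, 0.1464]), array([0.4359, 0.1205])]
```

>>> drive_tool --deltas '[[[-36.5, 16.1, 0, 0, 0, 0], [-36.5, 16.1, 0, 0, 0, 0], [-36.5, 16.1, 0, 0, 0, 0], [-36.5, 16.1, 0, 0, 0, 0], [-36.5, 16.1, 0, 0, 0, 0], [-36.5, 16.1, 0, 0, 0, 0], [-36.5, 16.1, 0, 0, 0, 0], [-36.5, 16.1, 0, 0, 0, 0]]]' --gripper 40

```text
time: 2.85
position: [0.4729, -0.0212, 0.3245]
tool_rot: [0.658, 0.753, 0.0, -0.0]
ft_force: [1.1, 0.4, -0.3]
grip_width: 0.0422
grip_force: 0.0
```

>>> drive_tool --deltas '[[[0, 0, 38, 0, 0, 0], [0, 0, 38, 0, 0, 0], [0, 0, 38, 0, 0, 0], [0, 0, 38, 0, 0, 0], [0, 0, 38, 0, 0, 0], [0, 0, 0, 0, 0, 0]]]'

```text
time: 3.35
position: [0.4675, -0.0184, 0.1278]
tool_rot: [0.658, 0.753, -0.003, -0.008]
ft_force: [-1.6, -0.6, 0.1]
grip_width: 0.0353
grip_force: 0.0
```

Run:
```python
from h import *
np.set_printoptions(precision=4,suppress=True)
o=sensors.get_obs();print(o["time"],o["position"],o["q"])
c=crop("s1","scene",180,190,133,100,6)
```

```text
3.35 [ 0.4675 -0.0184  0.1278] [-0.2791  0.5221  1.917   0.0005  0.7192 -0.413 ]
```

View pics/s1.png

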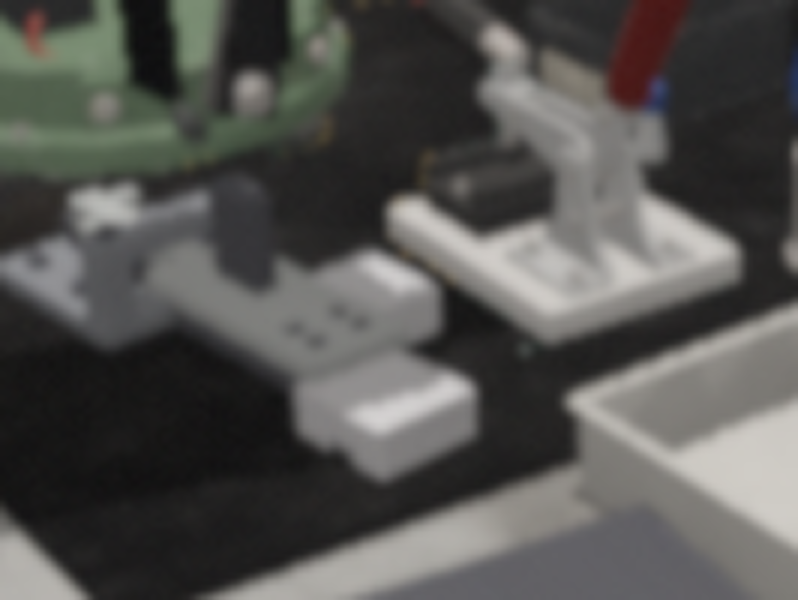

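>>> drive_tool --deltas '[[[0, 0, 0, 0, 0, 0], [0, 0, 0, 0, 0, 0]]]'

```text
time: 3.57
position: [0.4739, -0.0208, 0.1367]
tool_rot: [0.658, 0.753, 0.001, 0.002]
ft_force: [-0.6, 0.3, 0.0]
grip_width: 0.0347
grip_force: 0.0
```

```bash
cat > loc.py <<'E'
from h import *
np.set_printoptions(precision=2,suppress=True)
def T():
    o=sensors.get_obs(); p=o["position"]; d=p[:2]-[.4738,-.0303]; fx=np.array([np.cos(1.7024),np.sin(1.7024)]); fy=np.array([-fx[1],fx[0]])
    print("t",o["time"],"fixture mm",d@fx*1000,d@fy*1000,p[2]*1000,"world",p*1000); print("tool->world\n",R.from_quat(o["tool_rot"]).as_matrix()); print("q",o["q"],"F",o["ft_force"],"M",o["moment"],"grip",o["grip_width"],o["grip_force"])
    return o
if __name__=="__main__": T()
E
python3 loc.py
```

```text
t 3.5667 fixture mm 9.370096552333328 -1.3384500189218052 136.73531065957184 world [473.9  -20.84 136.74]
tool->world
 [[-0.13  0.99  0.  ]
 [ 0.99  0.13 -0.  ]
 [-0.    0.   -1.  ]]
q [-0.28  0.51  1.91  0.    0.72 -0.41] F [-0.61  0.3   0.  ] M [-0.13  0.02 -0.02] grip 0.03465709862068971 0.0
```

>>> drive_tool --deltas '[[[-1.4, -1.3, 27, 0, 0, 0], [0, 0, 27, 0, 0, 0], [0, 0, 16, 0, 0, 0], [0, 0, 8, 0, 0, 0], [0, 0, 4, 0, 0, 0], [0, 0, 0, 0, 0, 0], [0, 0, 0, 0, 0, 0]]]'

```text
time: 4.15
position: [0.4722, -0.0229, 0.054]
tool_rot: [0.659, 0.752, 0.001, 0.001]
ft_force: [1.2, 0.2, 0.1]
grip_width: 0.0354
grip_force: 0.0
```

>>> drive_tool --deltas '[[[0, 0, 0, 0, 0, 0], [0, 0, 0, 0, 0, 0], [0, 0, 0, 0, 0, 0], [0, 0, 0, 0, 0, 0]]]' --gripper 0 --squeeze 30

```text
time: 4.48
position: [0.4712, -0.0228, 0.053]
tool_rot: [0.659, 0.752, 0.0, 0.0]
ft_force: [0.9, -0.9, -0.2]
grip_width: 0.0158
grip_force: 0.0
```

```bash
python3 loc.py
```

```text
t 4.4833 fixture mm 7.7928655004848455 1.5733153224084906 52.995081800887775 world [471.22 -22.78  53.  ]
tool->world
 [[-0.13  0.99  0.  ]
 [ 0.99  0.13 -0.  ]
 [-0.    0.   -1.  ]]
q [-0.29  0.67  1.96 -0.    0.51 -0.42] F [ 0.87 -0.95 -0.18] M [-0.06  0.05  0.03] grip 0.015823504125888448 0.0
```

>>> drive_tool --deltas '[[[0, 0, 0, 0, 0, 0], [0, 0, 0, 0, 0, 0], [0, 0, 0, 0, 0, 0]]]'

```text
time: 4.73
position: [0.4719, -0.0229, 0.0529]
tool_rot: [0.659, 0.752, 0.0, 0.001]
ft_force: [1.2, 0.4, 3.9]
grip_width: 0.0102
grip_force: 30.0
```

```bash
python3 loc.py
```

```text
t 4.7333 fixture mm 7.546160409810269 0.92864723549024 52.858564741667465 world [471.89 -22.94  52.86]
tool->world
 [[-0.13  0.99  0.  ]
 [ 0.99  0.13 -0.  ]
 [-0.    0.   -1.  ]]
q [-0.29  0.67  1.96  0.    0.51 -0.42] F [1.18 0.37 3.86] M [-0.02 -0.23  0.01] grip 0.010223521475754008 29.98744990909472
```

>>> drive_tool --deltas '[[[0, 1.5, 0, 0, 0, 0], [0, 2, 0, 0, 0, 0], [0, 1.5, 0, 0, 0, 0], [0, 0.5, 0, 0, 0, 0], [0, 0, 0, 0, 0, 0], [0, 0, 0, 0, 0, 0]]]'

```text
time: 5.23
position: [0.4731, -0.0221, 0.0528]
tool_rot: [0.658, 0.753, -0.002, -0.003]
ft_force: [-5.1, -5.5, 9.9]
grip_width: 0.01
grip_force: 30.0
```

```bash
python3 loc.py
python3 - <<'E'
from h import *
o=sensors.get_obs()
c=crop("t2","top",190,230,110,60,7)
E
```

```text
t 5.2333 fixture mm 8.181147837013183 -0.40803265668666017 52.84718621773127 world [473.13 -22.14  52.85]
tool->world
 [[-0.13  0.99 -0.01]
 [ 0.99  0.13  0.  ]
 [ 0.   -0.01 -1.  ]]
q [-0.28  0.68  1.95 -0.    0.53 -0.41] F [-5.09 -5.46  9.91] M [-0.94  1.04  0.06] grip 0.009950754702528918 30.00027063768357
```

View pics/t2.png

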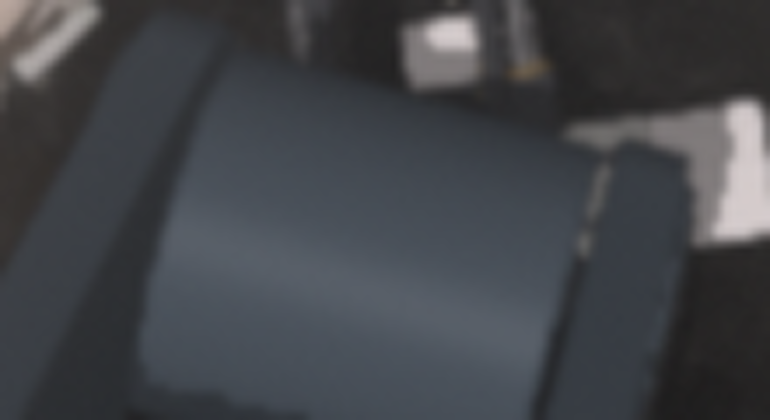

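>>> drive_tool --deltas '[[[0, 0, -1, 0, 0, 0], [0, 0, -0.5, 0, 0, 0], [0, 0, 0, 0, 0, 0], [0, 0, 0, 0, 0, 0]]]'

```text
time: 5.62
position: [0.4764, -0.0219, 0.0537]
tool_rot: [0.659, 0.752, -0.0, -0.0]
ft_force: [-0.1, 0.4, -3.3]
grip_width: 0.0099
grip_force: 30.0
```

```bash
python3 loc.py
```

```text
t 5.6167 fixture mm 8.038616568817945 -3.6462867780676924 53.68577008015662 world [476.36 -21.85  53.69]
tool->world
 [[-0.13  0.99 -0.  ]
 [ 0.99  0.13  0.  ]
 [ 0.   -0.   -1.  ]]
q [-0.28  0.67  1.94  0.    0.52 -0.41] F [-0.1   0.42 -3.27] M [-0.1   0.01  0.02] grip 0.009943185220855525 29.986015185713768
```

>>> drive_tool --deltas '[[[0, 1, 0, 0, 0, 0], [0, 0.7, 0, 0, 0, 0], [0, 0, 0, 0, 0, 0], [0, 0, 0, 0, 0, 0], [0, 0, 0, 0, 0, 0]]]'

```text
time: 6.03
position: [0.4781, -0.0217, 0.054]
tool_rot: [0.659, 0.752, -0.0, -0.0]
ft_force: [0.2, -0.5, -3.4]
grip_width: 0.0097
grip_force: 30.0
```

```bash
python3 loc.py
```

```text
t 6.0333 fixture mm 7.93435210163807 -5.42027804595916 54.0010462432392 world [478.13 -21.72  54.  ]
tool->world
 [[-0.13  0.99 -0.  ]
 [ 0.99  0.13  0.  ]
 [ 0.   -0.   -1.  ]]
q [-0.28  0.67  1.94 -0.    0.53 -0.41] F [ 0.16 -0.49 -3.44] M [-0.14  0.09 -0.01] grip 0.00974242133449875 29.98622531304136
```

>>> drive_tool --deltas '[[[-2, 0, 0, 0, 0, 0], [-2, 0, 0, 0, 0, 0], [-2, 0, 0, 0, 0, 0], [0, 0, 0, 0, 0, 0], [0, 0, 0, 0, 0, 0]]]'

```text
time: 6.45
position: [0.479, -0.028, 0.0541]
tool_rot: [0.659, 0.752, 0.0, 0.0]
ft_force: [0.1, 0.3, -3.2]
grip_width: 0.0096
grip_force: 30.0
```

```bash
python3 loc.py
```

```text
t 6.45 fixture mm 1.6031211149690205 -5.4727518946224425 54.07736572984198 world [479.02 -27.99  54.08]
tool->world
 [[-0.13  0.99  0.  ]
 [ 0.99  0.13 -0.  ]
 [-0.    0.   -1.  ]]
q [-0.29  0.68  1.94  0.    0.53 -0.42] F [ 0.11  0.32 -3.16] M [-0.1   0.03 -0.02] grip 0.00956008165007164 29.985982307698578
```

>>> drive_tool --deltas '[[[-2.5, 0, 0, 0, 0, 0], [-2.5, 0, 0, 0, 0, 0], [-2.5, 0, 0, 0, 0, 0], [-1.2, 0, 0, 0, 0, 0], [0, 0, 0, 0, 0, 0], [0, 0, 0, 0, 0, 0]]]'

```text
time: 6.95
position: [0.4801, -0.0365, 0.054]
tool_rot: [0.659, 0.752, 0.0, -0.0]
ft_force: [0.2, 0.7, -3.3]
grip_width: 0.0093
grip_force: 30.0
```

```bash
python3 loc.py
```

```text
t 6.95 fixture mm -6.9665209450110455 -5.4123186601962985 54.04348302315963 world [480.08 -36.5   54.04]
tool->world
 [[-0.13  0.99  0.  ]
 [ 0.99  0.13  0.  ]
 [ 0.    0.   -1.  ]]
q [-0.31  0.68  1.93  0.    0.53 -0.44] F [ 0.19  0.69 -3.27] M [-0.07  0.04 -0.03] grip 0.009307312369888597 29.98623634222895
```

>>> drive_tool --deltas '[[[0, -2.5, 0, 0, 0, 0], [0, -2.5, 0, 0, 0, 0], [0, -2.5, 0, 0, 0, 0], [0, -2, 0, 0, 0, 0], [0, -1.1, 0, 0, 0, 0], [0, 0, 0, 0, 0, 0], [0, 0, 0, 0, 0, 0]]]'

```text
time: 7.53
position: [0.4696, -0.0378, 0.0541]
tool_rot: [0.659, 0.752, -0.0, 0.0]
ft_force: [-0.0, 0.0, -2.4]
grip_width: 0.0096
grip_force: 30.0
```

```bash
python3 loc.py
```

```text
t 7.5333 fixture mm -6.864478169970002 5.1899555384809855 54.09224828806561 world [469.56 -37.79  54.09]
tool->world
 [[-0.13  0.99  0.  ]
 [ 0.99  0.13 -0.  ]
 [-0.    0.   -1.  ]]
q [-0.32  0.67  1.96 -0.    0.51 -0.45] F [-0.04  0.02 -2.4 ] M [-0.09  0.04 -0.03] grip 0.009607394856963039 29.986209869384766
```

Free. Draw 14 more to −21, in two calls with a check.

>>> drive_tool --deltas '[[[-2, 0, 0, 0, 0, 0], [-2, 0, 0, 0, 0, 0], [-2, 0, 0, 0, 0, 0], [0, 0, 0, 0, 0, 0], [0, 0, 0, 0, 0, 0]]]'

```text
time: 7.95
position: [0.4705, -0.0439, 0.054]
tool_rot: [0.659, 0.752, 0.0, 0.0]
ft_force: [-0.4, -1.1, -2.3]
grip_width: 0.0098
grip_force: 30.0
```

```bash
python3 loc.py
```

```text
t 7.95 fixture mm -13.069151670670442 5.093934274832546 54.04002333179372 world [470.47 -43.92  54.04]
tool->world
 [[-0.13  0.99  0.  ]
 [ 0.99  0.13 -0.  ]
 [-0.    0.   -1.  ]]
q [-0.33  0.67  1.96 -0.    0.51 -0.46] F [-0.37 -1.14 -2.35] M [-0.08 -0.    0.03] grip 0.00978042488442382 29.986196807585657
```

>>> drive_tool --deltas '[[[-2.5, 0, 0, 0, 0, 0], [-2.5, 0, 0, 0, 0, 0], [-2.5, 0, 0, 0, 0, 0], [-0.5, 0, 0, 0, 0, 0], [0, 0, 0, 0, 0, 0], [0, 0, 0, 0, 0, 0]]]'

```text
time: 8.45
position: [0.4713, -0.0517, 0.054]
tool_rot: [0.659, 0.752, -0.0, -0.0]
ft_force: [0.2, 0.3, -4.0]
grip_width: 0.0099
grip_force: 30.0
```

>>> drive_tool --deltas '[[[0, 0, 0, 0, 0, 0], [0, 0, 0, 0, 0, 0], [0, 0, 0, 0, 0, 0], [0, 0, -2.5, 0, 0, 0], [0, 0, 0, 0, -0.0873, 0], [0, 0, 0, 0, -0.0873, 0], [0, 0, 0, 0, -0.0873, 0], [0, 0, 0, 0, 0, 0]]]' --gripper 25

```text
time: 9.12
position: [0.4693, -0.0505, 0.0562]
tool_rot: [0.654, 0.749, -0.074, 0.08]
ft_force: [-0.7, 0.2, -0.5]
grip_width: 0.0217
grip_force: 0.0
```

>>> drive_tool --deltas '[[[0, 0, 0, 0, 0, 0], [0, 0, 0, 0, 0, 0]]]'

```text
time: 9.28
position: [0.4706, -0.0521, 0.0563]
tool_rot: [0.655, 0.748, -0.073, 0.079]
ft_force: [-0.1, 0.2, -0.1]
grip_width: 0.0216
grip_force: 0.0
```

```bash
python3 loc.py
```

```text
t 9.2833 fixture mm -21.20180348585076 6.072002606989814 56.285515315835625 world [470.56 -52.12  56.29]
tool->world
 [[-0.13  0.99  0.02]
 [ 0.97  0.13 -0.21]
 [-0.21 -0.   -0.98]]
q [-0.22  0.68  1.98 -0.47  0.46  0.07] F [-0.13  0.2  -0.09] M [ 0.03  0.01 -0.  ] grip 0.021596598017873316 0.0
```

>>> drive_tool --deltas '[[[0, 0, 0, 0, 0, 0], [0, 0, 0, 0, 0, 0], [0, 0, 0, 0, 0, 0], [0, 0, 0, 0, 0, 0], [0, 0, 0, 0, 0, 0], [0, 0, -0.5, 0, 0, 0], [0, 0, 0, 0, 0, 0]]]' --gripper 0 --squeeze 30

```text
time: 9.87
position: [0.4707, -0.0521, 0.0566]
tool_rot: [0.655, 0.747, -0.073, 0.08]
ft_force: [1.3, -0.6, -2.6]
grip_width: 0.0098
grip_force: 30.0
```

```bash
python3 loc.py
```

```text
t 9.8667 fixture mm -21.201010049649028 5.964400882983845 56.56618565773462 world [470.67 -52.1   56.57]
tool->world
 [[-0.13  0.99  0.02]
 [ 0.97  0.13 -0.21]
 [-0.22 -0.   -0.98]]
q [-0.22  0.68  1.98 -0.48  0.46  0.07] F [ 1.28 -0.58 -2.59] M [ 0.01 -0.28 -0.06] grip 0.009836362442359265 29.957307467702776
```

>>> drive_tool --deltas '[[[0, 2.5, 0, 0, 0, 0], [0, 2.5, 0, 0, 0, 0], [0, 2.5, 0, 0, 0, 0], [0, 2.5, 0, 0, 0, 0], [0, 0.9, 0, 0, 0, 0], [0, 0, 0, 0, 0, 0], [0, 0, 0, 0, 0, 0]]]'

```text
time: 10.45
position: [0.4808, -0.0505, 0.0565]
tool_rot: [0.655, 0.748, -0.074, 0.08]
ft_force: [-0.6, 0.0, -2.7]
grip_width: 0.0098
grip_force: 30.0
```

```bash
python3 loc.py
```

```text
t 10.45 fixture mm -20.931511526522577 -4.295971480416743 56.49521124269006 world [480.81 -50.49  56.5 ]
tool->world
 [[-0.13  0.99  0.02]
 [ 0.97  0.13 -0.21]
 [-0.22 -0.01 -0.98]]
q [-0.21  0.68  1.95 -0.46  0.48  0.06] F [-0.63  0.04 -2.72] M [0.11 0.1  0.05] grip 0.00983447860261474 29.956157554406673
```

>>> drive_tool --deltas '[[[0, 0.6, 0, 0, 0, 0], [-1.95, 0, 0.43, 0, 0, 0], [-1.95, 0, 0.43, 0, 0, 0], [-1.95, 0, 0.43, 0, 0, 0], [0, 0, 0, 0, 0, 0], [0, 0, 0, 0, 0, 0]]]'

```text
time: 10.95
position: [0.4824, -0.0567, 0.0566]
tool_rot: [0.656, 0.747, -0.073, 0.08]
ft_force: [-0.2, 0.5, -2.5]
grip_width: 0.0095
grip_force: 30.0
```

```bash
python3 loc.py
```

```text
t 10.95 fixture mm -27.28249182368415 -5.027290747276795 56.56212944750379 world [482.36 -56.69  56.56]
tool->world
 [[-0.13  0.99  0.02]
 [ 0.97  0.13 -0.21]
 [-0.22 -0.01 -0.98]]
q [-0.23  0.68  1.95 -0.45  0.48  0.04] F [-0.16  0.52 -2.51] M [0.11 0.03 0.02] grip 0.009519515594472413 29.955985767301172
```

>>> drive_tool --deltas '[[[-2.44, 0, 0.54, 0, 0, 0], [-2.44, 0, 0.54, 0, 0, 0], [-2.44, 0, 0.54, 0, 0, 0], [-0.5, 0, 0.1, 0, 0, 0], [0, 0, 0, 0, 0, 0], [0, 0, 0, 0, 0, 0]]]'

```text
time: 11.45
position: [0.4834, -0.0645, 0.0566]
tool_rot: [0.655, 0.747, -0.073, 0.08]
ft_force: [0.7, -0.1, -2.4]
grip_width: 0.0097
grip_force: 30.0
```

```bash
python3 loc.py
```

```text
t 11.45 fixture mm -35.13979036765739 -4.993313748589723 56.55689336864493 world [483.36 -64.48  56.56]
tool->world
 [[-0.13  0.99  0.02]
 [ 0.97  0.13 -0.21]
 [-0.22 -0.01 -0.98]]
q [-0.24  0.68  1.95 -0.45  0.48  0.03] F [ 0.69 -0.05 -2.42] M [ 0.12  0.05 -0.04] grip 0.009732541371778187 29.99986056704074
```

>>> drive_tool --deltas '[[[0, -2.5, 0, 0, 0, 0], [0, -2.5, 0, 0, 0, 0], [0, -2.5, 0, 0, 0, 0], [0, -2.5, 0, 0, 0, 0], [0, 0, 0, 0, 0, 0], [0, 0, 0, 0, 0, 0]]]'

```text
time: 11.95
position: [0.4733, -0.0657, 0.0567]
tool_rot: [0.655, 0.748, -0.074, 0.08]
ft_force: [0.1, -1.0, -2.1]
grip_width: 0.0097
grip_force: 30.0
```

```bash
python3 loc.py
```

```text
t 11.95 fixture mm -35.02544077505866 5.148863549380153 56.66017623320581 world [473.29 -65.7   56.66]
tool->world
 [[-0.13  0.99  0.02]
 [ 0.97  0.13 -0.21]
 [-0.22 -0.01 -0.98]]
q [-0.25  0.68  1.97 -0.47  0.46  0.04] F [ 0.06 -1.01 -2.11] M [0.15 0.03 0.01] grip 0.009737794038129698 29.999887668527663
```

>>> drive_tool --deltas '[[[-1.95, 0, 0.43, 0, 0, 0], [-1.95, 0, 0.43, 0, 0, 0], [-1.95, 0, 0.43, 0, 0, 0], [0, 0, 0, 0, 0, 0], [0, 0, 0, 0, 0, 0]]]'

```text
time: 12.37
position: [0.4743, -0.0719, 0.0566]
tool_rot: [0.655, 0.747, -0.073, 0.08]
ft_force: [1.2, 0.3, -1.7]
grip_width: 0.0097
grip_force: 30.0
```

```bash
python3 loc.py
```

```text
t 12.3667 fixture mm -41.26663505665133 4.926968865118654 56.60777599132991 world [474.33 -71.86  56.61]
tool->world
 [[-0.13  0.99  0.02]
 [ 0.97  0.13 -0.21]
 [-0.22 -0.01 -0.98]]
q [-0.26  0.68  1.97 -0.47  0.46  0.02] F [ 1.25  0.27 -1.68] M [0.13 0.07 0.01] grip 0.00973199483261684 29.999898062087595
```

>>> drive_tool --deltas '[[[-2.44, 0, 0.54, 0, 0, 0], [-2.44, 0, 0.54, 0, 0, 0], [-2.44, 0, 0.54, 0, 0, 0], [-2.44, 0, 0.54, 0, 0, 0], [0, 0, 0, 0, 0, 0], [0, 0, 0, 0, 0, 0]]]'

```text
time: 12.87
position: [0.4756, -0.0818, 0.0566]
tool_rot: [0.655, 0.747, -0.073, 0.08]
ft_force: [-0.1, 0.1, -2.8]
grip_width: 0.0099
grip_force: 30.0
```

>>> drive_tool --deltas '[[[-2.44, 0.3, 0.54, 0, 0, 0], [-2.44, 0.3, 0.54, 0, 0, 0], [-2.44, 0.3, 0.54, 0, 0, 0], [-2.44, 0.3, 0.54, 0, 0, 0], [-2.44, 0, 0.54, 0, 0, 0], [-2.44, 0, 0.54, 0, 0, 0], [0, 0, 0, 0, 0, 0]]]'

```text
time: 13.45
position: [0.4789, -0.0968, 0.0566]
tool_rot: [0.656, 0.747, -0.073, 0.08]
ft_force: [0.3, 0.6, -2.4]
grip_width: 0.0098
grip_force: 30.0
```

```bash
python3 loc.py
```

```text
t 13.45 fixture mm -66.60567744468335 3.6577642438792464 56.62546689622872 world [478.91 -96.81  56.63]
tool->world
 [[-0.13  0.99  0.02]
 [ 0.97  0.13 -0.21]
 [-0.22 -0.01 -0.98]]
q [-0.31  0.68  1.95 -0.46  0.46 -0.03] F [ 0.26  0.61 -2.38] M [ 0.11  0.01 -0.01] grip 0.009765848412277175 29.99984306283295
```

>>> drive_tool --deltas '[[[-5, -3, 1, 0, 0, 0], [-5, -3, 1, 0, 0, 0], [-4.4, 0, -19.6, 0, 0, 0], [-8, 0, -35, 0, 0, 0], [-8, 0, -35, 0, 0, 0], [-3, 0, -14, 0, 0, 0], [0, 0, 0, 0, 0, 0], [0, 0, 0, 0, 0, 0]]]'

```text
time: 14.12
position: [0.4745, -0.1079, 0.1635]
tool_rot: [0.656, 0.747, -0.073, 0.08]
ft_force: [0.1, 0.3, -3.4]
grip_width: 0.0096
grip_force: 30.0
```

```bash
python3 loc.py
python3 - <<'E'
from h import *
c=eyes.camera("top")
cv2.imwrite("pics/t3.png",cv2.resize(c["img"][120:330,180:460,::-1],(784,588),interpolation=cv2.INTER_CUBIC))
E
```

```text
t 14.1167 fixture mm -77.01710742601789 9.506732400434256 163.52343448671837 world [ 474.48 -107.9   163.52]
tool->world
 [[-0.13  0.99  0.02]
 [ 0.97  0.13 -0.21]
 [-0.22 -0.   -0.98]]
q [-0.34  0.47  1.9  -0.31  0.7  -0.24] F [ 0.13  0.27 -3.4 ] M [0.14 0.15 0.04] grip 0.00963262183854611 30.000059916637838
```

View pics/t3.png

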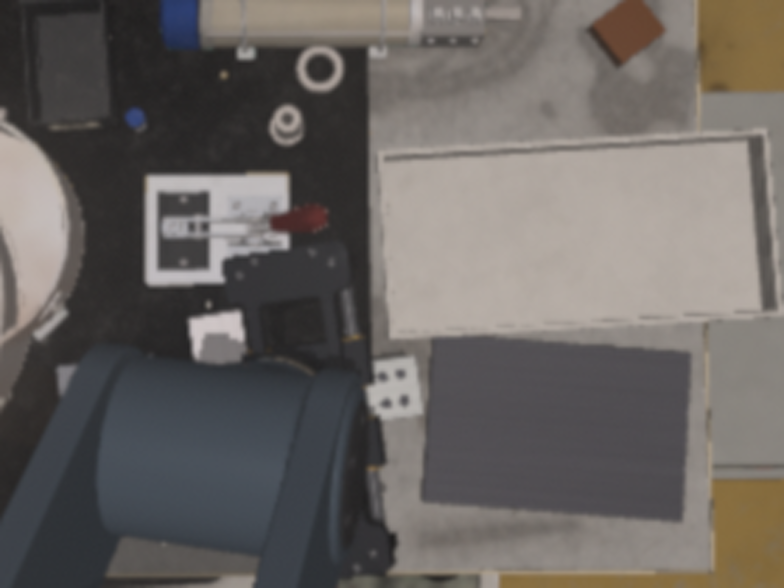

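>>> drive_tool --deltas '[[[-33.6, 15.2, 7.1, 0, 0, 0], [-33.6, 15.2, 7.1, 0, 0, 0], [-33.6, 15.2, 7.1, 0, 0, 0], [-33.6, 15.2, 7.1, 0, 0, 0], [-33.6, 15.2, 7.1, 0, 0, 0], [-33.6, 15.2, 7.1, 0, 0, 0], [0, 0, 0, 0, 0, 0], [0, 0, 0, 0, 0, 0]]]'

```text
time: 14.83
position: [0.5913, -0.3018, 0.161]
tool_rot: [0.656, 0.747, -0.074, 0.078]
ft_force: [-0.9, -0.8, -2.7]
grip_width: 0.0096
grip_force: 30.0
```

>>> drive_tool --deltas '[[[5, 0, 24, 0, 0, 0], [7, 0, 34, 0, 0, 0], [5, 0, 24, 0, 0, 0], [2, 0, 10, 0, 0, 0], [0, 0, 0, 0, 0, 0], [0, 0, 0, 0, 0, 0]]]'

```text
time: 15.33
position: [0.5909, -0.3004, 0.0694]
tool_rot: [0.655, 0.748, -0.074, 0.078]
ft_force: [-0.2, -0.8, -1.8]
grip_width: 0.0098
grip_force: 30.0
```

```bash
python3 loc.py
python3 - <<'E'
from h import *
c=eyes.camera("scene")
cv2.imwrite("pics/s2.png",cv2.resize(c["img"][160:370,200:480,::-1],(784,588),interpolation=cv2.INTER_CUBIC))
E
```

```text
t 15.3333 fixture mm -283.10420052723714 -80.6399895496962 69.40533511986972 world [ 590.89 -300.37   69.41]
tool->world
 [[-0.13  0.99  0.02]
 [ 0.97  0.13 -0.21]
 [-0.21 -0.01 -0.98]]
q [-0.57  0.77  1.54 -0.26  0.71 -0.51] F [-0.22 -0.82 -1.78] M [ 0.12  0.05 -0.06] grip 0.009824432337589279 29.999941075220704
```

View pics/s2.png

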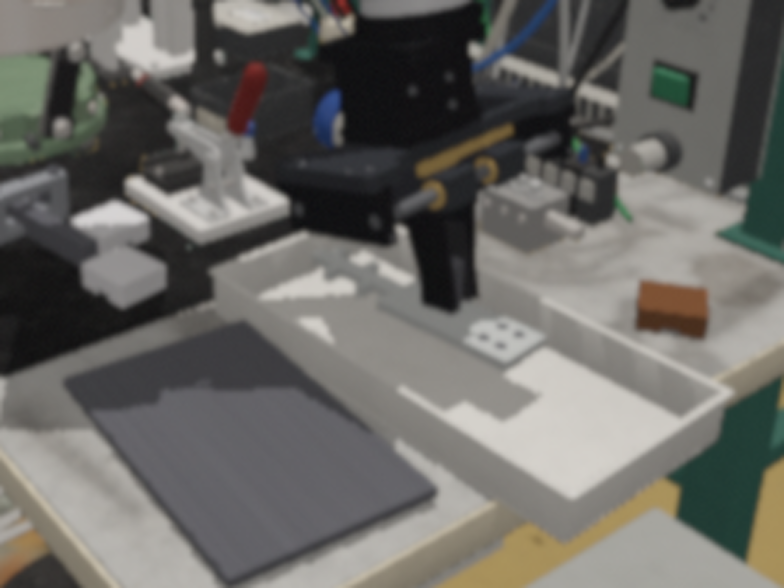

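>>> drive_tool --deltas '[[[3.5, 0, 16, 0, 0, 0], [2, 0, 9, 0, 0, 0], [0.6, 0, 3, 0, 0, 0], [0, 0, 0, 0, 0, 0], [0, 0, 0, 0, 0, 0]]]'

```text
time: 15.8
position: [0.5918, -0.3016, 0.0425]
tool_rot: [0.655, 0.747, -0.073, 0.08]
ft_force: [0.4, -0.1, -2.6]
grip_width: 0.01
grip_force: 30.0
```

>>> drive_tool --deltas '[[[0.2, 0, 1, 0, 0, 0], [0.2, 0, 1, 0, 0, 0], [0, 0, 0, 0, 0, 0]]]'

```text
time: 16.05
position: [0.5917, -0.3016, 0.0401]
tool_rot: [0.655, 0.747, -0.073, 0.08]
ft_force: [-1.0, -0.0, -3.1]
grip_width: 0.0096
grip_force: 30.0
```

```bash
python3 loc.py
```

```text
t 16.05 fixture mm -284.4451847072945 -81.26433390346341 40.148416056501816 world [ 591.69 -301.62   40.15]
tool->world
 [[-0.13  0.99  0.02]
 [ 0.97  0.13 -0.21]
 [-0.22 -0.   -0.98]]
q [-0.57  0.82  1.55 -0.28  0.66 -0.49] F [-1.01 -0.04 -3.13] M [ 0.15  0.08 -0.02] grip 0.00955007230920718 30.000094966962934
```

>>> drive_tool --deltas '[[[0.3, 0, 1.2, 0, 0, 0], [0, 0, 0, 0, 0, 0]]]'

```text
time: 16.22
position: [0.5915, -0.3014, 0.0385]
tool_rot: [0.655, 0.747, -0.073, 0.08]
ft_force: [-0.5, -0.4, -2.1]
grip_width: 0.0101
grip_force: 30.0
```

>>> drive_tool --deltas '[[[0, 0, 0, 0, 0, 0], [0, 0, 0, 0, 0, 0], [0, 0, 0, 0, 0, 0], [0, 0, 0, 0, 0, 0], [-4, 0, -20, 0, 0, 0], [-8, 0, -38, 0, 0, 0], [-8, 0, -38, 0, 0, 0], [-8, 0, -38, 0, 0, 0]]]' --gripper 25

```text
time: 16.88
position: [0.5916, -0.2996, 0.1766]
tool_rot: [0.655, 0.748, -0.074, 0.079]
ft_force: [0.9, 0.9, -0.2]
grip_width: 0.0217
grip_force: 0.0
```

>>> drive_tool --deltas '[[[0, 0, 0, 0, 0.11, 0], [0, 0, 0, 0, 0.11, 0], [0, 0, 0, 0, 0.11, 0], [0, 0, 0, 0, 0.11, 0], [0, 0, 0, 0, 0.11, 0], [0, 0, 0, 0, 0.11, 0], [0, 0, 0, 0, 0.11, 0], [0, 0, 0, 0, 0, 0]]]' --gripper 75

```text
time: 17.55
position: [0.5912, -0.3033, 0.1725]
tool_rot: [0.636, 0.721, 0.178, -0.208]
ft_force: [-0.3, -0.7, -1.3]
grip_width: 0.063
grip_force: 0.0
```

```bash
python3 loc.py;python3 - <<'E'
from h import *
crop("t4","top",280,150,200,150,4)
E
```

```text
t 17.55 fixture mm -286.0717502203658 -80.5125716393668 172.54624685969026 world [ 591.16 -303.33  172.55]
tool->world
 [[-0.1   0.99 -0.07]
 [ 0.84  0.13  0.52]
 [ 0.53 -0.01 -0.85]]
q [-0.78  0.83  1.14  0.33  1.63 -0.96] F [-0.26 -0.65 -1.34] M [-0.45  0.03  0.04] grip 0.06301904245202378 0.0
```

View pics/t4.png

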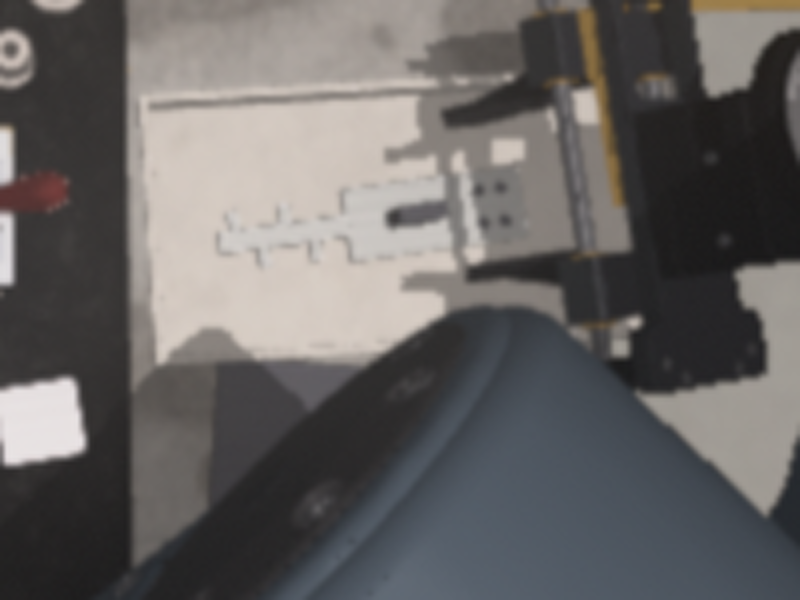

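>>> drive_tool --deltas '[[[29.7, -13.4, 18.5, 0, 0, 0], [29.7, -13.4, 18.5, 0, 0, 0], [29.7, -13.4, 18.5, 0, 0, 0], [29.7, -13.4, 18.5, 0, 0, 0], [29.7, -13.4, 18.5, 0, 0, 0], [29.7, -13.4, 18.5, 0, 0, 0], [0, 0, 0, 0, 0, 0], [0, 0, 0, 0, 0, 0]]]'

```text
time: 18.27
position: [0.4832, -0.099, 0.1761]
tool_rot: [0.634, 0.724, 0.177, -0.207]
ft_force: [-0.4, -0.3, 0.4]
grip_width: 0.0656
grip_force: 0.0
```

>>> drive_tool --deltas '[[[-14.6, 0.3, 23.4, 0, 0, 0], [-14.6, 0.3, 23.4, 0, 0, 0], [-14.6, 0.3, 23.4, 0, 0, 0], [0, 0, 0, 0, 0, 0], [0, 0, 0, 0, 0, 0]]]'

```text
time: 18.68
position: [0.4858, -0.1027, 0.0919]
tool_rot: [0.635, 0.723, 0.178, -0.207]
ft_force: [0.6, 0.2, 1.0]
grip_width: 0.0651
grip_force: 0.0
```

```bash
python3 loc.py
```

```text
t 18.6833 fixture mm -73.37721384622827 -2.3480479679136335 91.87003261403501 world [ 485.76 -102.73   91.87]
tool->world
 [[-0.11  0.99 -0.07]
 [ 0.84  0.13  0.52]
 [ 0.53 -0.01 -0.85]]
q [-0.66  0.74  1.72  0.42  1.13 -1.05] F [0.61 0.2  1.01] M [-0.4   0.01 -0.  ] grip 0.06509542693194542 0.0
```

>>> drive_tool --deltas '[[[-11, -0.6, 17, 0, 0, 0], [-11, -0.6, 17, 0, 0, 0], [-8, -0.5, 12.5, 0, 0, 0], [-4, 0, 6.5, 0, 0, 0], [-1.5, 0, 2, 0, 0, 0], [0, 0, 0, 0, 0, 0], [0, 0, 0, 0, 0, 0]]]'

```text
time: 19.27
position: [0.4844, -0.1045, 0.0278]
tool_rot: [0.635, 0.723, 0.178, -0.206]
ft_force: [0.0, -0.1, 0.3]
grip_width: 0.0651
grip_force: 0.0
```

```bash
python3 loc.py
```

```text
t 19.2667 fixture mm -74.99090953280654 -0.7553957168468752 27.833844916321826 world [ 484.39 -104.54   27.83]
tool->world
 [[-0.11  0.99 -0.07]
 [ 0.84  0.13  0.52]
 [ 0.52 -0.   -0.85]]
q [-0.66  0.85  1.73  0.44  1.02 -1.11] F [ 0.05 -0.07  0.29] M [-0.39 -0.03 -0.05] grip 0.06508121781772944 0.0
```

>>> drive_tool --deltas '[[[0, 0, 0, 0, 0, 0], [0, 0, 0, 0, 0, 0], [0, 0, 0, 0, 0, 0], [0, 0, 0, 0, 0, 0], [0, 0, 0, 0, 0, 0], [0, 0, 0, 0, 0, 0], [0, 0, 0, 0, 0, 0]]]' --gripper 0 --squeeze 40

```text
time: 19.85
position: [0.4836, -0.104, 0.027]
tool_rot: [0.635, 0.723, 0.178, -0.207]
ft_force: [-1.3, -1.2, 1.7]
grip_width: 0.0392
grip_force: 39.9
```

>>> drive_tool --deltas '[[[5, 0, -8, 0, 0, 0], [14, 0, -22.5, 0, 0, 0], [19, 0, -30.5, 0, 0, 0], [0, 0, 0, 0, 0, 0]]]'

```text
time: 20.18
position: [0.486, -0.1046, 0.1031]
tool_rot: [0.635, 0.724, 0.179, -0.203]
ft_force: [-0.4, 0.6, -1.3]
grip_width: 0.0396
grip_force: 39.9
```

```bash
python3 loc.py
```

```text
t 20.1833 fixture mm -75.29748815649327 -2.314341567758507 103.07042272267067 world [ 485.98 -104.64  103.07]
tool->world
 [[-0.11  0.99 -0.07]
 [ 0.85  0.13  0.52]
 [ 0.52  0.   -0.85]]
q [-0.66  0.72  1.72  0.41  1.15 -1.05] F [-0.42  0.59 -1.27] M [-0.61 -0.06 -0.01] grip 0.03964453261646588 39.92740094661713
```

>>> drive_tool --deltas '[[[-28.9, -14.3, -17.9, 0, 0, 0], [-28.9, -14.3, -17.9, 0, 0, 0], [-28.9, -14.3, -17.9, 0, 0, 0], [-28.9, -14.3, -17.9, 0, 0, 0], [-8, 0, 12.7, 0, 0, 0], [-10.6, 0, 17, 0, 0, 0], [0, 0, 0, 0, 0, 0], [0, 0, 0, 0, 0, 0]]]'

```text
time: 20.85
position: [0.444, -0.2454, 0.0636]
tool_rot: [0.635, 0.722, 0.178, -0.208]
ft_force: [-0.5, 0.3, -1.3]
grip_width: 0.0392
grip_force: 39.9
```

```bash
python3 loc.py
```

```text
t 20.85 fixture mm -209.3832787131628 57.733931661292 63.59944986603189 world [ 444.04 -245.45   63.6 ]
tool->world
 [[-0.11  0.99 -0.07]
 [ 0.84  0.13  0.52]
 [ 0.53 -0.01 -0.85]]
q [-0.89  0.82  1.61  0.3   1.21 -1.19] F [-0.49  0.33 -1.29] M [-0.53 -0.03 -0.04] grip 0.039239338447323836 39.9271434545517
```

>>> drive_tool --deltas '[[[-6, 0, 9.5, 0, 0, 0], [-4.5, 0, 7.3, 0, 0, 0], [-2, 0, 3.2, 0, 0, 0], [-0.5, 0, 0.9, 0, 0, 0], [0, 0, 0, 0, 0, 0], [0, 0, 0, 0, 0, 0]]]'

```text
time: 21.35
position: [0.4448, -0.2462, 0.0396]
tool_rot: [0.635, 0.723, 0.178, -0.207]
ft_force: [-0.9, 0.5, -1.3]
grip_width: 0.0397
grip_force: 39.9
```

```bash
python3 loc.py
```

```text
t 21.35 fixture mm -210.25268050588053 57.06255047984234 39.63977110316238 world [ 444.82 -246.22   39.64]
tool->world
 [[-0.11  0.99 -0.07]
 [ 0.84  0.13  0.52]
 [ 0.53 -0.01 -0.85]]
q [-0.88  0.86  1.61  0.3   1.17 -1.2 ] F [-0.91  0.47 -1.31] M [-0.54 -0.09 -0.02] grip 0.03968210090700006 39.92709159851074
```

>>> drive_tool --deltas '[[[-0.5, 0, 0.9, 0, 0, 0], [-0.3, 0, 0.4, 0, 0, 0], [0, 0, 0, 0, 0, 0], [0, 0, 0, 0, 0, 0]]]'

```text
time: 21.68
position: [0.4447, -0.2464, 0.0381]
tool_rot: [0.635, 0.723, 0.178, -0.207]
ft_force: [-0.2, -0.0, -1.6]
grip_width: 0.0394
grip_force: 39.9
```

>>> drive_tool --deltas '[[[0, 0, 0, 0, 0, 0], [0, 0, 0, 0, 0, 0], [0, 0, 0, 0, 0, 0], [0, 0, 0, 0, 0, 0], [0, 0, 0, 0, 0, 0], [10, 0, -17, 0, 0, 0], [20, 0, -32, 0, 0, 0], [20, 0, -32, 0, 0, 0]]]' --gripper 75

```text
time: 22.35
position: [0.4444, -0.2454, 0.1333]
tool_rot: [0.635, 0.722, 0.178, -0.209]
ft_force: [0.8, -0.2, -0.1]
grip_width: 0.0648
grip_force: 0.0
```

>>> drive_tool --deltas '[[[10, 0, -17, 0, 0, 0], [0, 0, 0, 0, -0.12, 0], [0, 0, 0, 0, -0.12, 0], [0, 0, 0, 0, -0.12, 0], [0, 0, 0, 0, -0.12, 0], [0, 0, 0, 0, -0.12, 0], [0, 0, 0, 0, -0.12, 0], [0, 0, 0, 0, -0.12, 0]]]'

```text
time: 23.02
position: [0.4445, -0.2463, 0.1537]
tool_rot: [0.653, 0.745, -0.091, 0.099]
ft_force: [-1.6, -0.4, 0.8]
grip_width: 0.0656
grip_force: 0.0
```

>>> drive_tool --deltas '[[[0, 0, 0, 0, -0.12, 0], [0, 0, 0, 0, -0.12, 0], [0, 0, 0, 0, -0.12, 0], [0, 0, 0, 0, -0.12, 0], [0, 0, 0, 0, -0.12, 0], [0, 0, 0, 0, 0, 0], [0, 0, 0, 0, 0, 0]]]'

```text
time: 23.6
position: [0.4358, -0.2492, 0.1497]
tool_rot: [0.631, 0.715, -0.215, 0.21]
ft_force: [0.1, -0.3, 0.5]
grip_width: 0.0652
grip_force: 0.0
```

```bash
python3 loc.py;python3 - <<'E'
from h import *
crop("s3","scene",180,200,180,135,4)
E
```

```text
t 23.6 fixture mm -212.04984636501135 66.35406634552511 149.71838761752045 world [ 435.85 -249.22  149.72]
tool->world
 [[-0.12  0.99  0.03]
 [ 0.81  0.11 -0.57]
 [-0.57 -0.04 -0.82]]
q [-0.46  0.55  2.02 -1.19  0.57  0.45] F [ 0.1  -0.34  0.47] M [ 0.34  0.06 -0.03] grip 0.06519795376968288 0.0
```

View pics/s3.png

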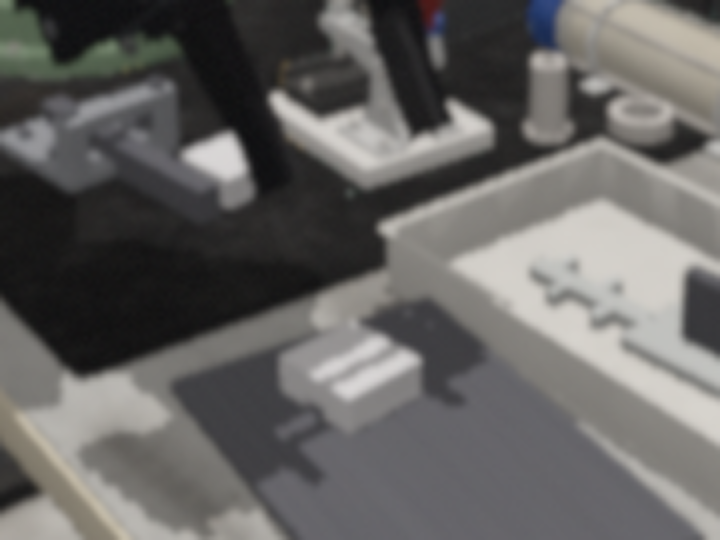

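>>> drive_tool --deltas '[[[0, 0, 0, 0, -0.05, 0], [0, 0, 0, 0, -0.05, 0], [0, 0, 0, 0, -0.05, 0], [0, 0, 0, 0, -0.05, 0], [0, 0, 0, 0, 0, 0], [0, 0, 0, 0, 0, 0]]]'

```text
time: 24.15
position: [0.4469, -0.2453, 0.1614]
tool_rot: [0.612, 0.689, -0.278, 0.271]
ft_force: [-0.2, 1.0, 0.6]
grip_width: 0.0656
grip_force: 0.0
```

```bash
python3 loc.py
```

```text
t 24.15 fixture mm -209.5917114716411 54.92719763190869 161.36712127212488 world [ 446.85 -245.29  161.37]
tool->world
 [[-0.1   0.99  0.03]
 [ 0.69  0.1  -0.71]
 [-0.71 -0.05 -0.7 ]]
q [-0.35  0.61  2.03 -1.43  0.73  0.76] F [-0.18  1.04  0.65] M [0.36 0.04 0.03] grip 0.06556411073278108 0.0
```

```bash
cat > plan.py <<'E'
from loc import *
import sys
# usage: plan.py x y z(mm) tilt_deg(+ palm to -toolx0) yaw_deg(of tool x when upright)
def Rt(tilt,yaw):
    a=np.radians(yaw); k,s=np.cos(a),np.sin(a)
    return R.from_matrix(np.array([[k,s,0],[s,-k,0],[0,0,-1]]))*R.from_euler("y",np.radians(tilt))
if __name__=="__main__":
    x,y,z,tilt,yaw=map(float,sys.argv[1:6]); o=T(); R0=R.from_quat(o["tool_rot"]); R1=Rt(tilt,yaw)
    np.set_printoptions(precision=3,suppress=True)
    print("rotvec(tool)",(R0.inv()*R1).as_rotvec(),"then shift in new frame",R1.inv().apply(np.array([x,y,z])-o["position"]*1000), "pure up/down unit", R1.inv().apply([0,0,-1]))
E
python3 plan.py 443.8 -232 100 -35 97.5
```

```text
t 24.15 fixture mm -209.5917114716411 54.92719763190869 161.36712127212488 world [ 446.85 -245.29  161.37]
tool->world
 [[-0.1   0.99  0.03]
 [ 0.69  0.1  -0.71]
 [-0.71 -0.05 -0.7 ]]
q [-0.35  0.61  2.03 -1.43  0.73  0.76] F [-0.18  1.04  0.65] M [0.36 0.04 0.03] grip 0.06556411073278108 0.0
rotvec(tool) [-0.061  0.185  0.007] then shift in new frame [46.316 -1.291 42.485] pure up/down unit [ 0.574 -0.     0.819]
```

>>> drive_tool --deltas '[[[0, 0, 0, -0.02, 0.062, 0], [0, 0, 0, -0.02, 0.062, 0], [0, 0, 0, -0.02, 0.062, 0], [0, 0, 0, 0, 0, 0], [0, 0, 0, 0, 0, 0], [0, 0, 0, 0, 0, 0]]]'

```text
time: 24.65
position: [0.4457, -0.2454, 0.1612]
tool_rot: [0.627, 0.719, -0.2, 0.224]
ft_force: [-0.7, -0.4, -0.0]
grip_width: 0.0651
grip_force: 0.0
```

```bash
python3 plan.py 442.9 -232.9 60 -35 97.5
```

```text
t 24.65 fixture mm -209.59735931751027 56.10114925503771 161.23730251911365 world [ 445.69 -245.45  161.24]
tool->world
 [[-0.11  0.99  0.07]
 [ 0.81  0.13 -0.57]
 [-0.57 -0.01 -0.82]]
q [-0.45  0.53  2.02 -1.18  0.55  0.44] F [-0.7  -0.4  -0.05] M [0.26 0.14 0.  ] grip 0.0650832536620801 0.0
rotvec(tool) [-0.004  0.     0.007] then shift in new frame [68.555 -1.127 75.585] pure up/down unit [ 0.574 -0.     0.819]
```

>>> drive_tool --deltas '[[[17, -0.3, 19, 0, 0, 0], [17, -0.3, 19, 0, 0, 0], [17, -0.3, 19, 0, 0, 0], [17, -0.3, 18, 0, 0, 0], [0, 0, 0, 0, 0, 0], [0, 0, 0, 0, 0, 0], [0, 0, 0, 0, 0, 0]]]'

```text
time: 25.23
position: [0.4556, -0.229, 0.0739]
tool_rot: [0.63, 0.719, -0.203, 0.211]
ft_force: [-0.1, -0.0, 0.1]
grip_width: 0.0654
grip_force: 0.0
```

```bash
python3 plan.py 442.9 -232.9 36 -35 97.5
```

```text
t 25.2333 fixture mm -194.60823084412948 44.09422430450808 73.9342066002646 world [ 455.62 -229.01   73.93]
tool->world
 [[-0.12  0.99  0.05]
 [ 0.82  0.12 -0.56]
 [-0.56 -0.03 -0.83]]
q [-0.41  0.72  2.03 -1.43  0.52  0.79] F [-0.07 -0.05  0.1 ] M [ 0.28  0.02 -0.01] grip 0.06539323033538215 0.0
rotvec(tool) [-0.025 -0.017  0.009] then shift in new frame [ 19.961 -13.123  32.332] pure up/down unit [ 0.574 -0.     0.819]
```

>>> drive_tool --deltas '[[[0, 0, -5, -0.012, 0.08, 0.005], [0, 0, 0, -0.012, 0.08, 0.005], [0, 0, 0, 0, 0, 0], [0, 0, 0, 0, 0, 0]]]'

```text
time: 25.57
position: [0.4548, -0.2277, 0.0788]
tool_rot: [0.645, 0.73, -0.152, 0.169]
ft_force: [-0.2, 0.3, -0.9]
grip_width: 0.0653
grip_force: 0.0
```

```bash
python3 plan.py 443 -233.2 50 -25 97.5
```

```text
t 25.5667 fixture mm -193.15689965047682 44.721269168880106 78.77082035271991 world [ 454.81 -227.66   78.77]
tool->world
 [[-0.11  0.99  0.05]
 [ 0.89  0.12 -0.44]
 [-0.44 -0.   -0.9 ]]
q [-0.48  0.67  2.01 -1.11  0.42  0.42] F [-0.23  0.29 -0.91] M [0.16 0.03 0.  ] grip 0.06533765391596486 0.0
rotvec(tool) [-0.007  0.021 -0.006] then shift in new frame [  8.574 -12.435  27.747] pure up/down unit [0.423 0.    0.906]
```

>>> drive_tool --deltas '[[[0, -6.2, 0, -0.007, 0.021, -0.006], [2.9, -6.2, 9.2, 0, 0, 0], [2.9, 0, 9.2, 0, 0, 0], [2.8, 0, 9.2, 0, 0, 0], [0, 0, 0, 0, 0, 0], [0, 0, 0, 0, 0, 0]]]'

```text
time: 26.07
position: [0.4424, -0.2314, 0.0483]
tool_rot: [0.642, 0.736, -0.143, 0.16]
ft_force: [0.2, 0.7, 0.3]
grip_width: 0.0652
grip_force: 0.0
```

```bash
python3 plan.py 443 -233.2 36.4 -25 97.5
```

```text
t 26.0667 fixture mm -195.24868352060284 57.472387306748516 48.33571419150855 world [ 442.45 -231.4    48.34]
tool->world
 [[-0.12  0.99  0.05]
 [ 0.9   0.13 -0.42]
 [-0.42 -0.   -0.91]]
q [-0.51  0.73  2.04 -1.29  0.36  0.58] F [0.16 0.68 0.33] M [0.16 0.04 0.02] grip 0.06519383481458371 0.0
rotvec(tool) [-0.002 -0.003  0.004] then shift in new frame [ 3.363  0.315 11.601] pure up/down unit [0.423 0.    0.906]
```

>>> drive_tool --deltas '[[[1, 0, 3, 0, 0.05, 0], [1.5, 0.3, 5, 0, 0, 0], [0.5, 0, 3.6, 0, 0, 0], [0, 0, 0, 0, 0, 0], [0, 0, 0, 0, 0, 0]]]'

```text
time: 26.48
position: [0.4433, -0.2332, 0.0368]
tool_rot: [0.646, 0.739, -0.126, 0.142]
ft_force: [0.1, -0.9, 0.9]
grip_width: 0.0653
grip_force: 0.0
```

```bash
python3 plan.py 443 -233.2 36.4 -22 97.5
```

```text
t 26.4833 fixture mm -197.15822942355274 56.87160309244116 36.84297393694499 world [ 443.29 -233.22   36.84]
tool->world
 [[-0.13  0.99  0.05]
 [ 0.92  0.13 -0.37]
 [-0.37 -0.   -0.93]]
q [-0.54  0.75  2.03 -1.18  0.32  0.45] F [ 0.08 -0.87  0.87] M [ 0.18  0.07 -0.01] grip 0.06533829799491439 0.0
rotvec(tool) [-0.001 -0.001  0.004] then shift in new frame [ 0.216 -0.287  0.39 ] pure up/down unit [0.375 0.    0.927]
```

>>> drive_tool --deltas '[[[0, 0, 0, 0, 0, 0], [0, 0, 0, 0, 0, 0], [0, 0, 0, 0, 0, 0], [0, 0, 0, 0, 0, 0], [0, 0, 0, 0, 0, 0], [0, 0, 0, 0, 0, 0], [0, 0, 0, 0, 0, 0]]]' --gripper 0 --squeeze 45

```text
time: 27.07
position: [0.4434, -0.2334, 0.0368]
tool_rot: [0.646, 0.739, -0.126, 0.143]
ft_force: [-0.2, 0.9, 0.1]
grip_width: 0.0398
grip_force: 45.0
```

>>> drive_tool --deltas '[[[-4, 0, -10, 0, 0, 0], [-12, 0, -30, 0, 0, 0], [-15, 0, -37, 0, 0, 0], [-15, 0, -37, 0, 0, 0], [0, 0, 0, 0, 0.05, 0], [0, 0, 0, 0, 0.07, 0], [0, 0, 0, 0, 0.07, 0], [0, 0, 0, 0, 0.07, 0]]]'

```text
time: 27.73
position: [0.4437, -0.2333, 0.1539]
tool_rot: [0.657, 0.751, -0.041, 0.045]
ft_force: [0.1, -0.9, -1.8]
grip_width: 0.0392
grip_force: 45.0
```

>>> drive_tool --deltas '[[[0, 0, 0, 0, 0.08, 0], [0, 0, 0, 0, 0.08, 0], [0, 0, 0, 0, 0.08, 0], [0, 0, 0, 0, 0.08, 0], [0, 0, 0, 0, 0.08, 0], [0, 0, 0, 0, 0.08, 0], [0, 0, 0, 0, 0.08, 0], [0, 0, 0, 0, 0.08, 0]]]'

```text
time: 28.4
position: [0.4437, -0.2343, 0.1533]
tool_rot: [0.637, 0.727, 0.168, -0.194]
ft_force: [0.6, 0.1, -1.8]
grip_width: 0.0401
grip_force: 45.0
```

```bash
python3 plan.py 443 -250 100 65 97.5
```

```text
t 28.4 fixture mm -198.32138970788836 56.6599239747099 153.33516784808938 world [ 443.65 -234.34  153.34]
tool->world
 [[-0.11  0.99 -0.07]
 [ 0.86  0.13  0.49]
 [ 0.5  -0.   -0.87]]
q [-0.87  0.66  1.62  0.28  1.33 -1.13] F [ 0.59  0.12 -1.83] M [-0.57 -0.01  0.03] grip 0.040066964406202624 44.99453008174896
rotvec(tool) [-0.003  0.616 -0.001] then shift in new frame [-54.863  -2.693   8.548] pure up/down unit [-0.906 -0.     0.423]
```

>>> drive_tool --deltas '[[[0, 0, 0, 0, 0.113, 0], [0, 0, 0, 0, 0.113, 0], [0, 0, 0, 0, 0.113, 0], [0, 0, 0, 0, 0.113, 0], [0, 0, 0, 0, 0.113, 0], [0, 0, 0, 0, 0.113, 0], [0, 0, 0, 0, 0, 0], [0, 0, 0, 0, 0, 0]]]'

```text
time: 29.07
position: [0.4434, -0.2341, 0.1514]
tool_rot: [0.546, 0.621, 0.369, -0.424]
ft_force: [-0.1, -0.6, -1.3]
grip_width: 0.0399
grip_force: 45.0
```

```bash
python3 plan.py 445.3 -252.6 55 68 97.5;python3 - <<'E'
from h import *
crop("s4","scene",200,200,150,112,5)
E
```

```text
t 29.0667 fixture mm -198.0476587798541 56.926005367350186 151.4263039608441 world [ 443.35 -234.11  151.43]
tool->world
 [[-0.04  0.99 -0.12]
 [ 0.37  0.13  0.92]
 [ 0.93 -0.   -0.37]]
q [-0.96  0.96  1.39  0.46  1.91 -1.22] F [-0.12 -0.57 -1.3 ] M [-0.85 -0.12  0.01] grip 0.03987843609026228 44.9950897693634
rotvec(tool) [-0.003 -0.007 -0.004] then shift in new frame [-96.369  -0.486  18.885] pure up/down unit [-0.927  0.     0.375]
```

View pics/s4.png

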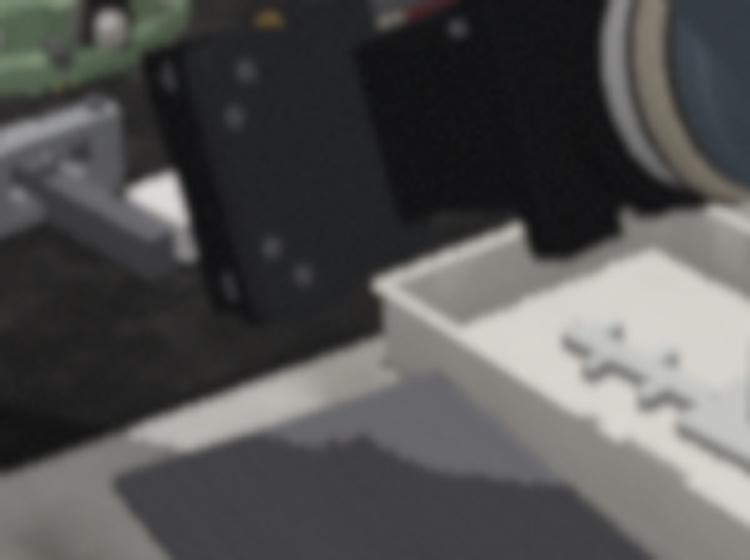

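>>> drive_tool --deltas '[[[-31.7, -10, 7.5, 0, 0, 0], [-31.7, -10, 7.5, 0, 0, 0], [-31.7, -10, 7.5, 0, 0, 0], [0, 0, 0, 0, 0, 0], [0, 0, 0, 0, 0, 0]]]'

```text
time: 29.53
position: [0.4157, -0.2515, 0.0578]
tool_rot: [0.545, 0.621, 0.369, -0.424]
ft_force: [0.3, 0.5, -1.0]
grip_width: 0.0394
grip_force: 45.0
```

```bash
python3 plan.py 415.5 -252.6 39.5 68 97.5;python3 - <<'E'
from h import *
crop("t5","top",250,200,150,112,5)
E
```

```text
t 29.5333 fixture mm -211.68447943787368 86.6028487259146 57.79138000689153 world [ 415.72 -251.52   57.79]
tool->world
 [[-0.05  0.99 -0.12]
 [ 0.36  0.13  0.92]
 [ 0.93 -0.   -0.37]]
q [-1.01  1.1   1.38  0.4   1.8  -1.31] F [ 0.25  0.52 -0.96] M [-0.8  -0.03 -0.05] grip 0.039430541134368044 44.99530613422394
rotvec(tool) [-0.002 -0.008 -0.002] then shift in new frame [-17.35   -0.363   5.885] pure up/down unit [-0.927  0.     0.375]
```

View pics/t5.png

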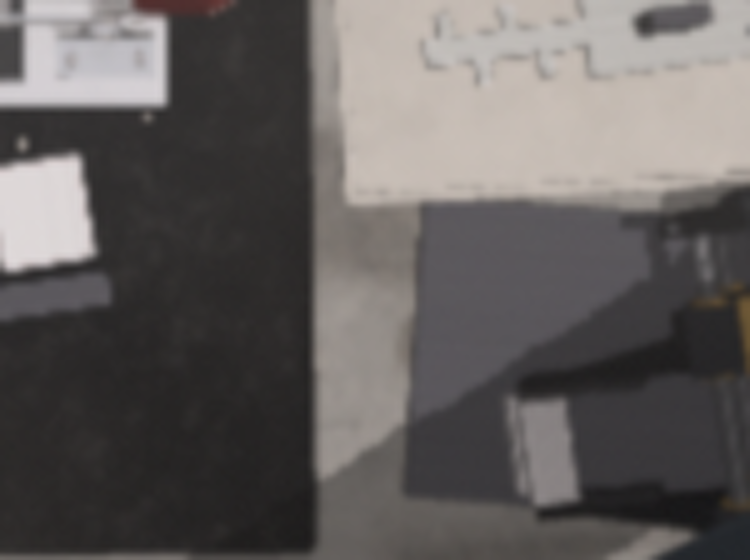

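>>> drive_tool --deltas '[[[-10, 0, 3.5, 0, -0.008, 0], [-5, 0, 2, 0, 0, 0], [-1.8, 0, 0.5, 0, 0, 0], [0, 0, 0, 0, 0, 0], [0, 0, 0, 0, 0, 0]]]'

```text
time: 30.0
position: [0.4159, -0.2527, 0.0394]
tool_rot: [0.547, 0.624, 0.367, -0.421]
ft_force: [0.3, -0.5, -1.9]
grip_width: 0.0393
grip_force: 45.0
```

>>> drive_tool --deltas '[[[-0.7, 0, 0.3, 0, 0, 0], [0, 0, 0, 0, 0, 0], [0, 0, 0, 0, 0, 0]]]'

```text
time: 30.25
position: [0.4157, -0.2528, 0.0383]
tool_rot: [0.547, 0.624, 0.367, -0.421]
ft_force: [1.2, -0.6, -2.4]
grip_width: 0.0398
grip_force: 45.0
```

```bash
python3 plan.py 415.5 -252.6 39.5 68 97.5
```

```text
t 30.25 fixture mm -212.94891821057547 86.7998885641477 38.285354439871675 world [ 415.69 -252.8    38.29]
tool->world
 [[-0.05  0.99 -0.12]
 [ 0.37  0.13  0.92]
 [ 0.93 -0.   -0.38]]
q [-1.01  1.13  1.37  0.4   1.78 -1.31] F [ 1.18 -0.56 -2.4 ] M [-0.83 -0.09  0.01] grip 0.03984051794842945 44.99510586261749
rotvec(tool) [-0.003  0.002 -0.002] then shift in new frame [ 1.209 -0.167 -0.25 ] pure up/down unit [-0.927  0.     0.375]
```

>>> drive_tool --deltas '[[[-0.9, 0, 0.4, 0, 0, 0], [0, 0, 0, 0, 0, 0], [0, 0, 0, 0, 0, 0]]]'

```text
time: 30.5
position: [0.4157, -0.2528, 0.0375]
tool_rot: [0.547, 0.623, 0.367, -0.421]
ft_force: [-0.2, -0.6, 0.5]
grip_width: 0.0397
grip_force: 45.0
```

>>> drive_tool --deltas '[[[-0.7, 0, 0.3, 0, 0, 0], [0, 0, 0, 0, 0, 0], [0, 0, 0, 0, 0, 0]]]'

```text
time: 30.75
position: [0.4157, -0.2528, 0.0375]
tool_rot: [0.547, 0.623, 0.368, -0.421]
ft_force: [-0.3, -2.6, 4.7]
grip_width: 0.0396
grip_force: 45.0
```

>>> drive_tool --deltas '[[[0, 0, 0, 0, 0, 0], [0, 0, 0, 0, 0, 0], [0, 0, 0, 0, 0, 0], [0, 0, 0, 0, 0, 0], [0, 0, 0, 0, 0, 0], [0, 0, -10, 0, 0, 0], [0, 0, -25, 0, 0, 0], [0, 0, -35, 0, 0, 0]]]' --gripper 75

```text
time: 31.42
position: [0.4239, -0.3155, 0.063]
tool_rot: [0.546, 0.623, 0.367, -0.424]
ft_force: [-0.1, -0.8, -1.2]
grip_width: 0.0651
grip_force: 0.0
```

>>> drive_tool --deltas '[[[33, 0, -13, 0, 0, 0], [37, 0, -15, 0, 0, 0], [37, 0, -15, 0, 0, 0], [20, 0, -8, 0, 0, 0], [0, 0, 0, 0, 0, 0], [0, 0, 0, 0, 0, 0]]]'

```text
time: 31.92
position: [0.4249, -0.3174, 0.2009]
tool_rot: [0.548, 0.625, 0.366, -0.419]
ft_force: [-0.1, 0.9, -0.7]
grip_width: 0.0653
grip_force: 0.0
```

```bash
python3 plan.py 415.5 -245 180 -15 97.5;python3 - <<'E'
from h import *
a=eyes.camera("top")["img"][200:312,250:400]; b=eyes.camera("scene")["img"][210:322,180:330]
cv2.imwrite("pics/m1.png",cv2.resize(np.hstack([a,b])[:,:,::-1],(800,299),interpolation=cv2.INTER_CUBIC))
E
```

```text
t 31.9167 fixture mm -278.18172535020125 86.14205863287312 200.91701334655784 world [ 424.91 -317.38  200.92]
tool->world
 [[-0.05  0.99 -0.12]
 [ 0.38  0.13  0.92]
 [ 0.92 -0.   -0.38]]
q [-1.05  0.93  1.24  0.41  2.08 -1.2 ] F [-0.06  0.89 -0.68] M [-0.57 -0.05 -0.  ] grip 0.06525190854614768 0.0
rotvec(tool) [-0.002 -1.443  0.001] then shift in new frame [75.915  0.121  1.313] pure up/down unit [0.259 0.    0.966]
```

View pics/m1.png

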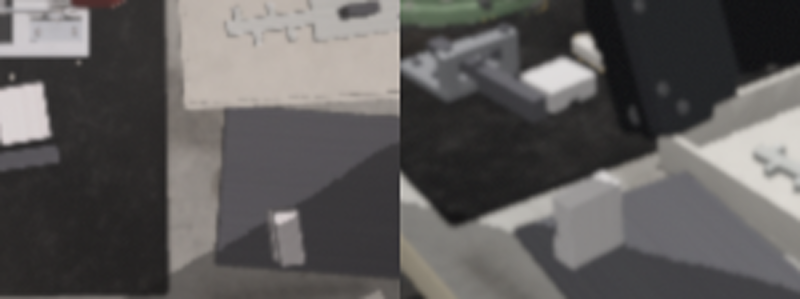

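>>> drive_tool --deltas '[[[0, 0, 0, 0, -0.12, 0], [0, 0, 0, 0, -0.12, 0], [0, 0, 0, 0, -0.12, 0], [0, 0, 0, 0, -0.12, 0], [0, 0, 0, 0, -0.12, 0], [0, 0, 0, 0, -0.12, 0], [0, 0, 0, 0, -0.12, 0], [0, 0, 0, 0, -0.12, 0]]]'

```text
time: 32.68
position: [0.4244, -0.3166, 0.1987]
tool_rot: [0.655, 0.748, 0.071, -0.084]
ft_force: [1.1, 0.3, -0.4]
grip_width: 0.0654
grip_force: 0.0
```

>>> drive_tool --deltas '[[[0, 0, 0, 0, -0.1, 0], [0, 0, 0, 0, -0.1, 0], [0, 0, 0, 0, -0.1, 0], [0, 0, 0, 0, -0.09, 0], [0, 0, 0, 0, -0.09, 0], [0, 0, 0, 0, 0, 0], [0, 0, 0, 0, 0, 0]]]'

```text
time: 33.27
position: [0.424, -0.3149, 0.1982]
tool_rot: [0.653, 0.747, -0.084, 0.092]
ft_force: [0.1, -0.5, -0.3]
grip_width: 0.0651
grip_force: 0.0
```

```bash
python3 plan.py 412.5 -228.5 90 -15 97.5;python3 - <<'E'
from h import *
c=eyes.camera("top"); print(px2w(c,357.6,288.9,.054), w2px(c,[.4134,-.2352,.054]))
E
```

```text
t 33.2667 fixture mm -275.59565128809714 86.67316926749592 198.16529271849407 world [ 424.04 -314.89  198.17]
tool->world
 [[-0.13  0.99  0.03]
 [ 0.96  0.13 -0.25]
 [-0.25 -0.01 -0.97]]
q [-0.76  0.42  1.84 -0.25  0.7  -0.72] F [ 0.1  -0.54 -0.3 ] M [ 0.06  0.07 -0.02] grip 0.06513748673864404 0.0
rotvec(tool) [-0.005 -0.012  0.005] then shift in new frame [112.179  -0.167  81.923] pure up/down unit [0.259 0.    0.966]
[ 0.41347628 -0.23524346  0.054     ] [357.57938383 288.93794704]
```

>>> drive_tool --deltas '[[[27.8, 0, -7.5, 0, 0, 0], [27.8, 0, -7.5, 0, 0, 0], [27.8, 0, -7.5, 0, 0, 0], [9.3, 0, 34.8, 0, -0.012, 0], [9.3, 0, 34.8, 0, 0, 0], [9.3, 0, 34.8, 0, 0, 0], [0, 0, 0, 0, 0, 0], [0, 0, 0, 0, 0, 0]]]'

```text
time: 33.98
position: [0.4121, -0.2316, 0.09]
tool_rot: [0.653, 0.746, -0.089, 0.096]
ft_force: [0.6, -0.5, -0.5]
grip_width: 0.065
grip_force: 0.0
```

```bash
python3 plan.py 412.5 -228.5 51.4 -15 97.5
```

```text
t 33.9833 fixture mm -191.45839057761472 87.62887039900215 89.99468918838146 world [ 412.05 -231.6    89.99]
tool->world
 [[-0.13  0.99  0.03]
 [ 0.96  0.13 -0.26]
 [-0.26 -0.01 -0.97]]
q [-0.63  0.59  2.04 -0.55  0.38 -0.27] F [ 0.59 -0.45 -0.49] M [0.11 0.   0.02] grip 0.06502388965407507 0.0
rotvec(tool) [-0.008  0.001  0.003] then shift in new frame [12.903  0.848 36.499] pure up/down unit [0.259 0.    0.966]
```

>>> drive_tool --deltas '[[[6, 0.8, 12, -0.008, 0, 0.003], [4, 0, 12, 0, 0, 0], [2, 0, 8, 0, 0, 0], [1, 0, 4.5, 0, 0, 0], [0, 0, 0, 0, 0, 0], [0, 0, 0, 0, 0, 0], [0, 0, 0, 0, 0, 0]]]'

```text
time: 34.57
position: [0.4146, -0.2294, 0.0557]
tool_rot: [0.654, 0.745, -0.086, 0.104]
ft_force: [0.2, -0.4, -0.1]
grip_width: 0.0658
grip_force: 0.0
```

```bash
python3 plan.py 412.5 -228.5 51.4 -15 97.5
```

```text
t 34.5667 fixture mm -189.5643695271858 84.80004469275384 55.74900890434945 world [ 414.61 -229.35   55.75]
tool->world
 [[-0.12  0.99  0.04]
 [ 0.96  0.13 -0.26]
 [-0.27  0.01 -0.96]]
q [-0.63  0.67  2.06 -0.74  0.28 -0.06] F [ 0.24 -0.37 -0.14] M [0.05 0.05 0.05] grip 0.0658115667809854 0.0
rotvec(tool) [ 0.008  0.008 -0.002] then shift in new frame [ 2.208 -1.979  3.911] pure up/down unit [0.259 0.    0.966]
```

>>> drive_tool --deltas '[[[1, -1, 2, 0.004, 0.004, 0], [1, -1, 2, 0.004, 0.004, 0], [0, 0, 0, 0, 0, 0], [0, 0, 0, 0, 0, 0], [0, 0, 0, 0, 0, 0]]]'

```text
time: 34.98
position: [0.4113, -0.2274, 0.0492]
tool_rot: [0.654, 0.745, -0.086, 0.096]
ft_force: [-0.2, -0.1, 0.1]
grip_width: 0.0655
grip_force: 0.0
```

>>> drive_tool --deltas '[[[0, 0, 0, 0, 0, 0], [0, 0, 0, 0, 0, 0], [0, 0, 0, 0, 0, 0], [0, 0, 0, 0, 0, 0], [0, 0, 0, 0, 0, 0], [0, 0, 0, 0, 0, 0], [0, 0, 0, 0, 0, 0]]]' --gripper 0 --squeeze 45

```text
time: 35.57
position: [0.4115, -0.2274, 0.0493]
tool_rot: [0.654, 0.745, -0.086, 0.096]
ft_force: [0.5, 0.1, 0.0]
grip_width: 0.0396
grip_force: 45.0
```

```bash
python3 plan.py 412.5 -228.5 51.4 -15 97.5
```

```text
t 35.5667 fixture mm -187.19734587755258 87.6529682834796 49.28216125014213 world [ 411.47 -227.38   49.28]
tool->world
 [[-0.13  0.99  0.03]
 [ 0.96  0.13 -0.25]
 [-0.26 -0.   -0.97]]
q [-0.63  0.69  2.06 -0.73  0.28 -0.06] F [0.54 0.13 0.02] M [ 0.12 -0.06  0.01] grip 0.039637988203543084 44.995513977482915
rotvec(tool) [-0.002 -0.003 -0.   ] then shift in new frame [-1.75   0.875 -1.724] pure up/down unit [0.259 0.    0.966]
```

>>> drive_tool --deltas '[[[-3, 0, -10, 0, 0, 0], [-5, 0, -19, 0, 0, 0], [-8, 0, -29, 0, 0, 0], [-8, 0, -29, 0, 0, 0], [0, 0, 0, 0, 0.05, 0], [0, 0, 0, 0, 0.06, 0], [0, 0, 0, 0, 0.06, 0], [0, 0, 0, 0, 0.06, 0]]]'

```text
time: 36.23
position: [0.4115, -0.2278, 0.14]
tool_rot: [0.659, 0.752, -0.009, 0.009]
ft_force: [-0.1, -0.1, -1.0]
grip_width: 0.0396
grip_force: 45.0
```

>>> drive_tool --deltas '[[[0, 0, 0, 0, 0.09, 0], [0, 0, 0, 0, 0.09, 0], [0, 0, 0, 0, 0.1, 0], [0, 0, 0, 0, 0.1, 0], [0, 0, 0, 0, 0.1, 0], [0, 0, 0, 0, 0.1, 0], [0, 0, 0, 0, 0.1, 0], [0, 0, 0, 0, 0.1, 0]]]'

```text
time: 36.9
position: [0.4117, -0.229, 0.1395]
tool_rot: [0.614, 0.698, 0.243, -0.277]
ft_force: [-0.0, 0.3, -2.7]
grip_width: 0.0392
grip_force: 45.0
```

>>> drive_tool --deltas '[[[0, 0, 0, 0, 0.11, 0], [0, 0, 0, 0, 0.11, 0], [0, 0, 0, 0, 0.11, 0], [0, 0, 0, 0, 0, 0], [0, 0, 0, 0, 0, 0]]]'

```text
time: 37.32
position: [0.4113, -0.2285, 0.1379]
tool_rot: [0.567, 0.644, 0.338, -0.388]
ft_force: [-0.1, -0.7, -1.8]
grip_width: 0.0393
grip_force: 45.0
```

```bash
python3 plan.py 416 -252.5 50 62 97.5
```

```text
t 37.3167 fixture mm -188.2429628872706 87.98785721086742 137.8850072906572 world [ 411.28 -228.46  137.89]
tool->world
 [[-0.06  0.99 -0.12]
 [ 0.47  0.13  0.87]
 [ 0.88 -0.   -0.47]]
q [-0.99  0.9   1.5   0.4   1.76 -1.27] F [-0.14 -0.74 -1.77] M [-0.84 -0.12  0.02] grip 0.03928501402905706 44.9954170268029
rotvec(tool) [-0.     0.001 -0.004] then shift in new frame [-89.076   1.547  19.672] pure up/down unit [-0.883  0.     0.469]
```

>>> drive_tool --deltas '[[[-30, 0.5, 6.6, 0, 0, 0], [-30, 0.5, 6.6, 0, 0, 0], [-29, 0.5, 6.5, 0, 0, 0], [-7, 0, 4, 0, 0, 0], [-3, 0, 1.5, 0, 0, 0], [0, 0, 0, 0, 0, 0], [0, 0, 0, 0, 0, 0]]]'

```text
time: 37.9
position: [0.4164, -0.2519, 0.0421]
tool_rot: [0.566, 0.645, 0.339, -0.387]
ft_force: [-0.7, -0.1, -2.0]
grip_width: 0.0398
grip_force: 45.0
```

```bash
python3 plan.py 416 -252.5 36 62 97.5
```

```text
t 37.9 fixture mm -212.11533985111825 85.98218835131112 42.073600296293336 world [ 416.4  -251.86   42.07]
tool->world
 [[-0.06  0.99 -0.12]
 [ 0.47  0.13  0.87]
 [ 0.88 -0.   -0.47]]
q [-1.    1.07  1.42  0.38  1.68 -1.31] F [-0.69 -0.11 -2.03] M [-0.85 -0.07  0.01] grip 0.039805695887163935 44.995497269555926
rotvec(tool) [-0.     0.002 -0.001] then shift in new frame [-5.634 -0.476  2.34 ] pure up/down unit [-0.883  0.     0.469]
```

Lower to contact in small steps.

>>> drive_tool --deltas '[[[-2.6, 0, 1.4, 0, 0, 0], [-1.8, 0, 1, 0, 0, 0], [-0.9, 0, 0.5, 0, 0, 0], [0, 0, 0, 0, 0, 0], [0, 0, 0, 0, 0, 0]]]'

```text
time: 38.32
position: [0.4163, -0.2524, 0.0355]
tool_rot: [0.566, 0.644, 0.339, -0.387]
ft_force: [0.0, -2.6, 4.9]
grip_width: 0.0398
grip_force: 45.0
```

>>> drive_tool --deltas '[[[-0.9, 0, 0.5, 0, 0, 0], [0, 0, 0, 0, 0, 0], [0, 0, 0, 0, 0, 0]]]'

```text
time: 38.57
position: [0.4163, -0.2525, 0.0353]
tool_rot: [0.566, 0.643, 0.34, -0.388]
ft_force: [1.0, -3.5, 7.8]
grip_width: 0.0396
grip_force: 45.0
```

>>> drive_tool --deltas '[[[0, 0, 0, 0, 0, 0], [0, 0, 0, 0, 0, 0], [0, 0, 0, 0, 0, 0], [0, 0, 0, 0, 0, 0], [0, 0, 0, 0, 0, 0], [1, 0, -10, 0, 0, 0], [5, 0, -25, 0, 0, 0], [5, 0, -35, 0, 0, 0]]]' --gripper 75

```text
time: 39.23
position: [0.4228, -0.3065, 0.0759]
tool_rot: [0.565, 0.643, 0.339, -0.39]
ft_force: [0.3, -0.2, -0.3]
grip_width: 0.0651
grip_force: 0.0
```

>>> drive_tool --deltas '[[[33, 0, -17, 0, 0, 0], [35, 0, -19, 0, 0, 0], [35, 0, -19, 0, 0, 0], [20, 0, -11, 0, 0, 0], [0, 0, 0, 0, -0.12, 0], [0, 0, 0, 0, -0.12, 0], [0, 0, 0, 0, -0.12, 0], [0, 0, 0, 0, -0.12, 0]]]'

```text
time: 39.9
position: [0.424, -0.3101, 0.2164]
tool_rot: [0.631, 0.718, 0.193, -0.22]
ft_force: [0.7, 0.4, 0.5]
grip_width: 0.0651
grip_force: 0.0
```

>>> drive_tool --deltas '[[[0, 0, 0, 0, -0.12, 0], [0, 0, 0, 0, -0.12, 0], [0, 0, 0, 0, -0.12, 0], [0, 0, 0, 0, -0.12, 0], [0, 0, 0, 0, -0.12, 0], [0, 0, 0, 0, 0, 0.12], [0, 0, 0, 0, 0, 0.12], [0, 0, 0, 0, 0, 0.12]]]' --gripper 60

```text
time: 40.57
position: [0.4238, -0.3081, 0.2164]
tool_rot: [0.785, 0.619, -0.001, -0.001]
ft_force: [-0.9, 0.6, -0.4]
grip_width: 0.0523
grip_force: 0.0
```

>>> drive_tool --deltas '[[[0, 0, 0, 0, 0, 0.12], [0, 0, 0, 0, 0, 0.12], [0, 0, 0, 0, 0, 0.12], [0, 0, 0, 0, 0, 0.12], [0, 0, 0, 0, 0, 0.12], [0, 0, 0, 0, 0, 0.12], [0, 0, 0, 0, 0, 0.12], [0, 0, 0, 0, 0, 0.12]]]'

```text
time: 41.23
position: [0.4238, -0.3089, 0.216]
tool_rot: [0.983, 0.186, -0.001, -0.001]
ft_force: [0.5, 0.0, -1.0]
grip_width: 0.0522
grip_force: 0.0
```

>>> drive_tool --deltas '[[[0, 0, 0, 0, 0, 0.12], [0, 0, 0, 0, 0, 0.12], [0, 0, 0, 0, 0, 0], [0, 0, 0, 0, 0, 0]]]'

```text
time: 41.57
position: [0.4238, -0.3088, 0.2158]
tool_rot: [0.997, 0.072, -0.001, -0.001]
ft_force: [0.1, -0.2, 0.2]
grip_width: 0.0521
grip_force: 0.0
```

```bash
python3 plan.py 500 -40 150 15 7.5;python3 - <<'E'
from h import *
a=eyes.camera("top")["img"][200:312,250:400]; b=eyes.camera("scene")["img"][210:322,180:330]
cv2.imwrite("pics/m2.png",cv2.resize(np.hstack([a,b])[:,:,::-1],(800,299),interpolation=cv2.INTER_CUBIC))
E
```

```text
t 41.5667 fixture mm -269.5198712467997 86.12123273906577 215.8091337117108 world [ 423.79 -308.79  215.81]
tool->world
 [[ 0.99  0.14 -0.  ]
 [ 0.14 -0.99  0.  ]
 [-0.   -0.   -1.  ]]
q [-0.84  0.43  1.71 -0.    1.    0.59] F [ 0.06 -0.19  0.22] M [-0.06  0.08 -0.01] grip 0.05211278048973008 0.0
rotvec(tool) [-0.003  0.264  0.012] then shift in new frame [  89.839 -256.544   92.203] pure up/down unit [-0.259  0.     0.966]
```

View pics/m2.png

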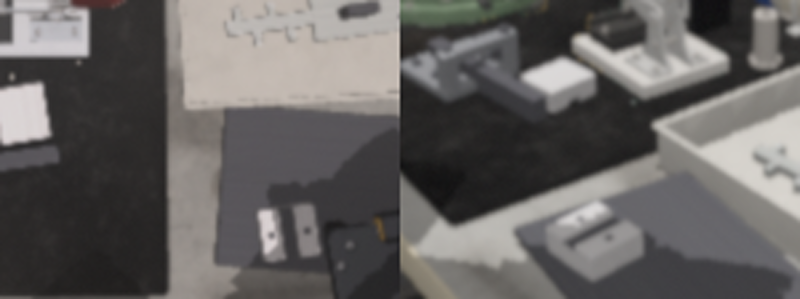

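>>> drive_tool --deltas '[[[16.8, -36.4, 0, 0, 0, 0], [16.8, -36.4, 0, 0, 0, 0], [16.8, -36.4, 0, 0, 0, 0], [16.8, -36.4, 0, 0, 0, 0], [16.8, -36.4, 0, 0, 0, 0], [16.8, -36.4, 0, 0, 0, 0], [16.8, -36.4, 0, 0, 0, 0], [0, 0, 0, 0, 0, 0.012]]]' --gripper 56

```text
time: 42.33
position: [0.5053, -0.0336, 0.2157]
tool_rot: [0.998, 0.068, -0.001, -0.002]
ft_force: [-0.9, -0.4, 0.5]
grip_width: 0.0485
grip_force: 0.0
```

>>> drive_tool --deltas '[[[0, 0, 0, 0, 0.088, 0], [0, 0, 0, 0, 0.088, 0], [0, 0, 0, 0, 0.088, 0], [-8, 0, 30, 0, 0, 0], [-8, 0, 30, 0, 0, 0], [-8, 0, 30, 0, 0, 0], [0, 0, 0, 0, 0, 0], [0, 0, 0, 0, 0, 0]]]'

```text
time: 43.0
position: [0.5037, -0.0397, 0.1212]
tool_rot: [0.99, 0.064, 0.128, -0.01]
ft_force: [0.1, -1.2, 1.0]
grip_width: 0.0487
grip_force: 0.0
```

```bash
python3 plan.py 504.8 -40.1 60 15 7.5
```

```text
t 43.0 fixture mm -13.291670059912805 -28.441332804354932 121.16760013164799 world [503.74 -39.74 121.17]
tool->world
 [[ 0.96  0.13  0.25]
 [ 0.12 -0.99  0.04]
 [ 0.26 -0.   -0.97]]
q [-0.37  0.52  2.02  0.33  0.39  0.77] F [ 0.11 -1.23  1.03] M [-0.1   0.34  0.02] grip 0.048707954027063474 0.0
rotvec(tool) [-0.003  0.004 -0.003] then shift in new frame [-14.861   0.491  59.343] pure up/down unit [-0.259  0.     0.966]
```

>>> drive_tool --deltas '[[[-4.6, -4.2, 20, 0, 0, 0], [-4.6, -4.2, 20, 0, 0, 0], [-4.6, 0, 19.6, 0, 0, 0], [0, 0, 0, 0, 0, 0], [0, 0, 0, 0, 0, 0]]]'

```text
time: 43.42
position: [0.5067, -0.0313, 0.0625]
tool_rot: [0.989, 0.064, 0.131, -0.009]
ft_force: [0.3, 0.4, -0.1]
grip_width: 0.0486
grip_force: 0.0
```

```bash
python3 plan.py 504.8 -31.1 26.5 15 7.5
```

```text
t 43.4167 fixture mm -5.302120249242184 -32.49568834664525 62.514560590774984 world [506.71 -31.29  62.51]
tool->world
 [[ 0.96  0.13  0.26]
 [ 0.12 -0.99  0.03]
 [ 0.26 -0.   -0.97]]
q [-0.35  0.66  2.05  0.55  0.23  0.56] F [ 0.33  0.36 -0.11] M [-0.07  0.32  0.06] grip 0.048645403358523825 0.0
rotvec(tool) [-0.    -0.002 -0.002] then shift in new frame [-11.127  -0.44   34.304] pure up/down unit [-0.259  0.     0.966]
```

>>> drive_tool --deltas '[[[-2, 0, 6, 0, -0.04, 0], [-2, -0.4, 8, 0, -0.04, 0], [-1.5, 0, 8, 0, 0, 0], [-1.5, 0, 7, 0, 0, 0], [-0.5, 0, 3, 0, 0, 0], [0, 0, 0, 0, 0, 0], [0, 0, 0, 0, 0, 0]]]'

```text
time: 44.0
position: [0.5044, -0.0307, 0.0285]
tool_rot: [0.994, 0.064, 0.09, -0.007]
ft_force: [0.0, 0.2, 0.4]
grip_width: 0.0488
grip_force: 0.0
```

```bash
python3 plan.py 505 -31.1 26.0 10 7.5
```

```text
t 44.0 fixture mm -4.397850461744794 -30.244298713452746 28.467296412176562 world [504.36 -30.69  28.47]
tool->world
 [[ 0.98  0.13  0.18]
 [ 0.13 -0.99  0.02]
 [ 0.18 -0.   -0.98]]
q [-0.33  0.73  2.01  0.33  0.25  0.8 ] F [0.05 0.2  0.35] M [-0.05  0.27 -0.01] grip 0.048788717668239764 0.0
rotvec(tool) [-0.001 -0.007 -0.003] then shift in new frame [0.144 0.489 2.531] pure up/down unit [-0.174 -0.     0.985]
```

>>> drive_tool --deltas '[[[0, 0, 2, 0, 0, 0], [0, 0, 0, 0, 0, 0], [0, 0, 0, 0, 0, 0]]]'

```text
time: 44.25
position: [0.5052, -0.0307, 0.0265]
tool_rot: [0.994, 0.064, 0.091, -0.006]
ft_force: [0.2, -0.2, -0.2]
grip_width: 0.0489
grip_force: 0.0
```

>>> drive_tool --deltas '[[[0, 0, 0, 0, 0, 0], [0, 0, 0, 0, 0, 0], [0, 0, 0, 0, 0, 0], [0, 0, 0, 0, 0, 0], [0, 0, 0, 0, 0, 0], [0, 0, 0, 0, 0, 0]]]' --gripper 0 --squeeze 45

```text
time: 44.75
position: [0.5051, -0.0306, 0.0265]
tool_rot: [0.994, 0.064, 0.091, -0.006]
ft_force: [-0.1, 0.6, 0.6]
grip_width: 0.0394
grip_force: 44.9
```

>>> drive_tool --deltas '[[[2, 0, -10, 0, 0, 0], [5, 0, -28, 0, 0, 0], [7, 0, -38, 0, 0, 0], [7, 0, -38, 0, 0, 0], [7, 0, -36, 0, 0, 0], [0, 0, 0, 0, 0, 0], [0, 0, 0, 0, 0, 0]]]'

```text
time: 45.33
position: [0.5068, -0.0312, 0.1811]
tool_rot: [0.994, 0.064, 0.093, -0.005]
ft_force: [0.1, 0.1, -2.5]
grip_width: 0.0399
grip_force: 44.9
```

```bash
python3 plan.py 415 -330 176 10 -82.5
python3 - <<'E'
from h import *
a=eyes.camera("top")["img"][140:300,220:460]
cv2.imwrite("pics/m3.png",cv2.resize(a[:,:,::-1],(720,480),interpolation=cv2.INTER_CUBIC))
E
```

```text
t 45.3333 fixture mm -5.176163232159526 -32.56132965215345 181.0609382603325 world [506.76 -31.16 181.06]
tool->world
 [[ 0.97  0.13  0.18]
 [ 0.13 -0.99  0.02]
 [ 0.19  0.   -0.98]]
q [-0.33  0.42  1.92  0.13  0.65  1.01] F [ 0.09  0.14 -2.46] M [-0.08  0.38  0.01] grip 0.039914591551056616 44.914212226867676
rotvec(tool) [-0.281 -0.01   1.544] then shift in new frame [279.11  129.981  54.354] pure up/down unit [-0.174  0.     0.985]
```

View pics/m3.png

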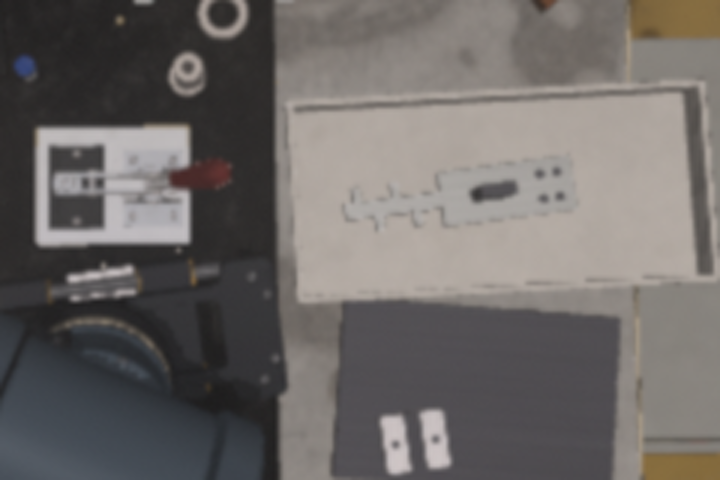

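>>> drive_tool --deltas '[[[0, 0, -5, 0, -0.0915, 0], [0, 0, -5, 0, -0.0915, 0], [-15.5, 33.8, 0, 0, 0, 0], [-15.5, 33.8, 0, 0, 0, 0], [-15.5, 33.8, 0, 0, 0, 0], [-15.5, 33.8, 0, 0, 0, 0], [-15.5, 33.8, 0, 0, 0, 0], [-15.5, 33.8, 0, 0, 0, 0]]]'

```text
time: 46.05
position: [0.436, -0.2444, 0.186]
tool_rot: [0.998, 0.064, -0.003, -0.003]
ft_force: [0.9, 0.1, -1.6]
grip_width: 0.0398
grip_force: 44.9
```

>>> drive_tool --deltas '[[[-15.5, 33.8, 0, 0, 0, 0], [0, 0, 0, 0, 0, 0.12], [0, 0, 0, 0, 0, 0.12], [0, 0, 0, 0, 0, 0.12], [0, 0, 0, 0, 0, 0.12], [0, 0, 0, 0, 0, 0.12], [0, 0, 0, 0, 0, 0.12], [0, 0, 0, 0, 0, 0.12]]]'

```text
time: 46.72
position: [0.4257, -0.2783, 0.1858]
tool_rot: [0.936, -0.351, -0.004, -0.002]
ft_force: [0.1, -0.8, -1.8]
grip_width: 0.0396
grip_force: 44.9
```

>>> drive_tool --deltas '[[[0, 0, 0, 0, 0, 0.12], [0, 0, 0, 0, 0, 0.12], [0, 0, 0, 0, 0, 0.12], [0, 0, 0, 0, 0, 0.12], [0, 0, 0, 0, 0, 0.12], [0, 0, 0, 0, 0, 0.12], [0, 0, 0, 0, 0, 0], [0, 0, 0, 0, 0, 0]]]'

```text
time: 47.38
position: [0.4261, -0.2786, 0.1866]
tool_rot: [0.756, -0.655, -0.003, -0.0]
ft_force: [0.5, 0.3, -2.1]
grip_width: 0.0397
grip_force: 44.9
```

```bash
python3 plan.py 416 -347 100 -72 -82.5
```

```text
t 47.3833 fixture mm -239.9320401114339 79.88983901799325 186.61456311656218 world [ 426.09 -278.64  186.61]
tool->world
 [[ 0.14 -0.99 -0.  ]
 [-0.99 -0.14  0.  ]
 [-0.01  0.   -1.  ]]
q [-0.8   0.46  1.78 -0.    0.91  2.2 ] F [ 0.47  0.31 -2.06] M [ 0.08  0.1  -0.01] grip 0.0397051195497797 44.91475760936737
rotvec(tool) [ 0.011 -1.252  0.008] then shift in new frame [102.912  18.922 -36.44 ] pure up/down unit [0.951 0.    0.309]
```

>>> drive_tool --deltas '[[[0, 0, 0, 0, -0.1138, 0], [0, 0, 0, 0, -0.1138, 0], [0, 0, 0, 0, -0.1138, 0], [0, 0, 0, 0, -0.1138, 0], [0, 0, 0, 0, -0.1138, 0], [0, 0, 0, 0, -0.1138, 0], [0, 0, 0, 0, -0.1138, 0], [0, 0, 0, 0, -0.1138, 0]]]'

```text
time: 48.05
position: [0.4271, -0.2804, 0.1878]
tool_rot: [0.677, -0.588, -0.333, -0.29]
ft_force: [0.2, 0.3, -1.4]
grip_width: 0.0395
grip_force: 44.9
```

>>> drive_tool --deltas '[[[0, 0, 0, 0, -0.1138, 0], [0, 0, 0, 0, -0.1138, 0], [0, 0, 0, 0, -0.1138, 0], [0, 0, 0, 0, 0, 0], [0, 0, 0, 0, 0, 0]]]'

```text
time: 48.47
position: [0.4267, -0.2794, 0.1861]
tool_rot: [0.611, -0.532, -0.443, -0.385]
ft_force: [0.1, -0.0, -1.5]
grip_width: 0.0397
grip_force: 44.9
```

```bash
python3 plan.py 415.5 -351.6 60 -72 -82.5
```

```text
t 48.4667 fixture mm -240.781513242561 79.42789372060162 186.1035944881783 world [ 426.66 -279.42  186.1 ]
tool->world
 [[ 0.04 -0.99 -0.13]
 [-0.31 -0.14  0.94]
 [-0.95  0.   -0.31]]
q [-1.02  0.96  1.31  0.44  2.06  1.93] F [ 0.07 -0.04 -1.48] M [-0.83 -0.01 -0.04] grip 0.03973755486609746 44.91473436355591
rotvec(tool) [ 0.008 -0.002  0.001] then shift in new frame [141.595  20.481 -27.705] pure up/down unit [0.951 0.    0.309]
```

>>> drive_tool --deltas '[[[30, 5, -12, 0, 0, 0], [36, 5.2, -8, 0, 0, 0], [36, 5.2, -5, 0, 0, 0], [30, 5.1, -3, 0, 0, 0], [9.6, 0, 0.3, 0, 0, 0], [0, 0, 0, 0, 0, 0], [0, 0, 0, 0, 0, 0]]]'

```text
time: 49.05
position: [0.4169, -0.3518, 0.0644]
tool_rot: [0.612, -0.531, -0.442, -0.384]
ft_force: [-0.1, 0.1, -0.9]
grip_width: 0.0396
grip_force: 44.9
```

```bash
python3 plan.py 415.5 -351.6 42 -72 -82.5
```

```text
t 49.05 fixture mm -311.24670345198206 98.59838635696246 64.38961861061986 world [ 416.9  -351.79   64.39]
tool->world
 [[ 0.04 -0.99 -0.13]
 [-0.31 -0.14  0.94]
 [-0.95 -0.   -0.31]]
q [-1.08  1.18  1.12  0.37  2.05  1.86] F [-0.09  0.1  -0.92] M [-0.74  0.02 -0.03] grip 0.039640746316339404 44.9146968126297
rotvec(tool) [ 0.009 -0.004  0.003] then shift in new frame [21.178  1.36   7.275] pure up/down unit [0.951 0.    0.309]
```

>>> drive_tool --deltas '[[[11, 1.3, 3.8, 0, 0, 0], [7, 0, 2.4, 0, 0, 0], [3, 0, 1, 0, 0, 0], [0, 0, 0, 0, 0, 0], [0, 0, 0, 0, 0, 0]]]'

```text
time: 49.47
position: [0.4152, -0.3519, 0.0409]
tool_rot: [0.611, -0.532, -0.443, -0.384]
ft_force: [1.0, 0.2, -2.1]
grip_width: 0.0394
grip_force: 44.9
```

>>> drive_tool --deltas '[[[1.2, 0, 0.4, 0, 0, 0], [0, 0, 0, 0, 0, 0], [0, 0, 0, 0, 0, 0]]]'

```text
time: 49.72
position: [0.4152, -0.3523, 0.04]
tool_rot: [0.611, -0.532, -0.443, -0.385]
ft_force: [0.3, -0.3, 0.6]
grip_width: 0.0395
grip_force: 44.9
```

>>> drive_tool --deltas '[[[0.9, 0, 0.3, 0, 0, 0], [0, 0, 0, 0, 0, 0], [0, 0, 0, 0, 0, 0]]]'

```text
time: 49.97
position: [0.4152, -0.3523, 0.0398]
tool_rot: [0.611, -0.531, -0.443, -0.385]
ft_force: [0.4, -1.4, 5.7]
grip_width: 0.0394
grip_force: 44.9
```

>>> drive_tool --deltas '[[[0, 0, 0, 0, 0, 0], [0, 0, 0, 0, 0, 0], [0, 0, 0, 0, 0, 0], [0, 0, 0, 0, 0, 0], [0, 0, 0, 0, 0, 0], [-1, 0, -10, 0, 0, 0], [-3, 0, -25, 0, 0, 0], [-3, 0, -35, 0, 0, 0]]]' --gripper 75

```text
time: 50.63
position: [0.4239, -0.4146, 0.067]
tool_rot: [0.61, -0.531, -0.445, -0.385]
ft_force: [0.3, -0.2, -0.2]
grip_width: 0.0649
grip_force: 0.0
```

>>> drive_tool --deltas '[[[-33, 0, -11, 0, 0, 0], [-36, 0, -12, 0, 0, 0], [-36, 0, -12, 0, 0, 0], [-20, 0, -6, 0, 0, 0], [0, 0, 0, 0, 0, 0], [0, 0, 0, 0, 0, 0]]]'

```text
time: 51.13
position: [0.4244, -0.4168, 0.2001]
tool_rot: [0.612, -0.532, -0.441, -0.384]
ft_force: [-0.5, 0.0, 0.3]
grip_width: 0.0652
grip_force: 0.0
```

```bash
python3 plan.py 415.5 -330 190 0 -82.5;python3 - <<'E'
from h import *
a=eyes.camera("top")["img"][230:310,330:430]; b=eyes.camera("scene")["img"][240:320,200:300]
cv2.imwrite("pics/m4.png",cv2.resize(np.hstack([a,b])[:,:,::-1],(800,320),interpolation=cv2.INTER_CUBIC))
E
```

```text
t 51.1333 fixture mm -376.62684639187216 99.70419109143604 200.1177586332533 world [ 424.38 -416.75  200.12]
tool->world
 [[ 0.04 -0.99 -0.13]
 [-0.31 -0.14  0.94]
 [-0.95 -0.   -0.32]]
q [-1.11  1.06  0.96  0.42  2.31  1.97] F [-0.48  0.    0.31] M [-0.6  0.  -0. ] grip 0.06521216279771985 0.0
rotvec(tool) [0.005 1.248 0.007] then shift in new frame [-87.171  -2.519  10.118] pure up/down unit [0. 0. 1.]
```

View pics/m4.png

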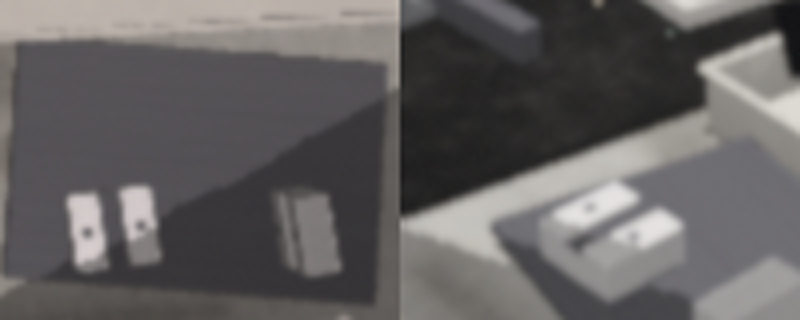

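>>> drive_tool --deltas '[[[0, 0, 0, 0, 0.1135, 0], [0, 0, 0, 0, 0.1135, 0], [0, 0, 0, 0, 0.1135, 0], [0, 0, 0, 0, 0.1135, 0], [0, 0, 0, 0, 0.1135, 0], [0, 0, 0, 0, 0.1135, 0], [0, 0, 0, 0, 0.1135, 0], [0, 0, 0, 0, 0.1135, 0]]]'

```text
time: 51.9
position: [0.4238, -0.4159, 0.1973]
tool_rot: [0.744, -0.647, -0.129, -0.111]
ft_force: [0.1, 0.1, -0.3]
grip_width: 0.0651
grip_force: 0.0
```

>>> drive_tool --deltas '[[[0, 0, 0, 0, 0.1135, 0], [0, 0, 0, 0, 0.1135, 0], [0, 0, 0, 0, 0.1135, 0], [0, 0, 0, 0, 0, -0.121], [0, 0, 0, 0, 0, -0.121], [0, 0, 0, 0, 0, -0.121], [0, 0, 0, 0, 0, -0.121], [0, 0, 0, 0, 0, -0.121]]]'

```text
time: 52.57
position: [0.4236, -0.4149, 0.1966]
tool_rot: [0.917, -0.399, -0.003, -0.003]
ft_force: [0.4, -0.9, 1.6]
grip_width: 0.0653
grip_force: 0.0
```

>>> drive_tool --deltas '[[[0, 0, 0, 0, 0, -0.121], [0, 0, 0, 0, 0, -0.121], [0, 0, 0, 0, 0, -0.121], [0, 0, 0, 0, 0, -0.121], [0, 0, 0, 0, 0, -0.121], [0, 0, 0, 0, 0, -0.121], [0, 0, 0, 0, 0, -0.121], [0, 0, 0, 0, 0, -0.121]]]'

```text
time: 53.23
position: [0.4236, -0.415, 0.1964]
tool_rot: [0.997, 0.074, -0.002, -0.004]
ft_force: [-0.0, 0.1, 0.0]
grip_width: 0.0651
grip_force: 0.0
```

>>> drive_tool --deltas '[[[0, 0, 0, 0, 0, -0.121], [0, 0, 0, 0, 0, -0.121], [0, 0, 0, 0, 0, -0.121], [0, 0, 0, 0, 0, -0.121], [0, 0, 0, 0, 0, -0.121], [0, 0, 0, 0, 0, -0.121], [0, 0, 0, 0, 0, -0.121], [0, 0, 0, 0, 0, -0.121]]]'

```text
time: 53.9
position: [0.4235, -0.415, 0.1964]
tool_rot: [0.848, 0.529, 0.0, -0.005]
ft_force: [-0.3, 0.1, 0.6]
grip_width: 0.0655
grip_force: 0.0
```

>>> drive_tool --deltas '[[[0, 0, 0, 0, 0, -0.121], [0, 0, 0, 0, 0, -0.121], [0, 0, 0, 0, 0, -0.121], [0, 0, 0, 0, 0, -0.121], [0, 0, 0, 0, 0, -0.118], [0, 0, 0, 0, 0, 0], [0, 0, 0, 0, 0, 0]]]'

```text
time: 54.48
position: [0.4237, -0.4152, 0.197]
tool_rot: [0.657, 0.754, 0.001, -0.004]
ft_force: [-0.1, -0.3, 0.3]
grip_width: 0.0654
grip_force: 0.0
```

```bash
python3 - <<'E'
from h import *
c=eyes.camera("top"); print(px2w(c,409.6,288,.054), w2px(c,[.413,-.3355,.054]))
E
python3 plan.py 412 -328.7 90 -15 97.5
```

```text
[ 0.41463543 -0.34134726  0.054     ] [406.75563172 288.82840366]
t 54.5333 fixture mm -375.14557265357195 100.05067752345403 197.24989996858733 world [ 423.84 -415.33  197.25]
tool->world
 [[-0.14  0.99 -0.  ]
 [ 0.99  0.14  0.01]
 [ 0.01 -0.   -1.  ]]
q [-0.96  0.54  1.56  0.    1.05 -1.1 ] F [-0.91 -0.2  -0.18] M [-0.11  0.03  0.  ] grip 0.06504572598951246 0.0
rotvec(tool) [-0.001 -0.269  0.007] then shift in new frame [112.214  -0.434  80.966] pure up/down unit [0.259 0.    0.966]
```

>>> drive_tool --deltas '[[[0, 0, 0, 0, -0.09, 0.007], [0, 0, 0, 0, -0.09, 0], [0, 0, 0, 0, -0.09, 0], [27, 0, -7.3, 0, 0, 0], [27, 0, -7.3, 0, 0, 0], [27, 0, -7.3, 0, 0, 0], [0, 0, 0, 0, 0, 0], [0, 0, 0, 0, 0, 0]]]'

```text
time: 55.2
position: [0.4127, -0.331, 0.1982]
tool_rot: [0.652, 0.746, -0.087, 0.099]
ft_force: [-0.7, -1.5, 0.4]
grip_width: 0.0648
grip_force: 0.0
```

>>> drive_tool --deltas '[[[9, 0, 34.7, 0, 0, 0], [9, 0, 34.7, 0, 0, 0], [9, 0, 34.7, 0, 0, 0], [0, 0, 0, 0, 0, 0], [0, 0, 0, 0, 0, 0]]]'

```text
time: 55.62
position: [0.4123, -0.3341, 0.0888]
tool_rot: [0.653, 0.746, -0.087, 0.097]
ft_force: [0.3, 0.1, -0.4]
grip_width: 0.0653
grip_force: 0.0
```

```bash
python3 plan.py 413.1 -332.8 51.4 -15 97.5
```

```text
t 55.6167 fixture mm -293.12320738161526 100.82218584858923 88.76221257407549 world [ 412.31 -334.12   88.76]
tool->world
 [[-0.13  0.99  0.03]
 [ 0.96  0.13 -0.26]
 [-0.26 -0.   -0.97]]
q [-0.81  0.62  1.92 -0.4   0.41 -0.59] F [ 0.34  0.06 -0.41] M [0.11 0.06 0.02] grip 0.06529383335312612 0.0
rotvec(tool) [-0.003 -0.     0.003] then shift in new frame [10.834  0.951 35.777] pure up/down unit [0.259 0.    0.966]
```

>>> drive_tool --deltas '[[[4, 0.9, 12, 0, 0, 0], [3, 0, 11, 0, 0, 0], [2.5, 0, 8, 0, 0, 0], [1.3, 0, 4.8, 0, 0, 0], [0, 0, 0, 0, 0, 0], [0, 0, 0, 0, 0, 0], [0, 0, 0, 0, 0, 0]]]'

```text
time: 56.2
position: [0.4146, -0.3337, 0.0552]
tool_rot: [0.652, 0.746, -0.088, 0.101]
ft_force: [0.0, 0.2, -0.5]
grip_width: 0.0655
grip_force: 0.0
```

```bash
python3 plan.py 413.1 -332.8 51.4 -15 97.5
```

```text
t 56.2 fixture mm -292.9684679718566 98.54542069734904 55.15779236038635 world [ 414.55 -333.67   55.16]
tool->world
 [[-0.13  0.99  0.04]
 [ 0.96  0.13 -0.26]
 [-0.26  0.   -0.96]]
q [-0.8   0.69  1.94 -0.5   0.33 -0.47] F [ 0.01  0.25 -0.54] M [ 0.1   0.03 -0.01] grip 0.06547666632853463 0.0
rotvec(tool) [0.002 0.006 0.002] then shift in new frame [ 1.985 -1.326  3.358] pure up/down unit [0.259 0.    0.966]
```

>>> drive_tool --deltas '[[[1.5, -1, 2, 0, 0.005, 0], [0, 0, 0, 0, 0, 0], [0, 0, 0, 0, 0, 0]]]'

```text
time: 56.45
position: [0.4126, -0.332, 0.0515]
tool_rot: [0.653, 0.746, -0.086, 0.098]
ft_force: [-0.2, 0.1, -0.6]
grip_width: 0.0652
grip_force: 0.0
```

>>> drive_tool --deltas '[[[0, 0, 0, 0, 0, 0], [0, 0, 0, 0, 0, 0], [0, 0, 0, 0, 0, 0], [0, 0, 0, 0, 0, 0], [0, 0, 0, 0, 0, 0], [0, 0, 0, 0, 0, 0], [0, 0, 0, 0, 0, 0]]]' --gripper 0 --squeeze 45

```text
time: 57.03
position: [0.4126, -0.3319, 0.0511]
tool_rot: [0.653, 0.747, -0.086, 0.097]
ft_force: [0.4, -0.5, -0.2]
grip_width: 0.0397
grip_force: 45.0
```

```bash
python3 plan.py 413.1 -332.8 51.4 -15 97.5
```

```text
t 57.0333 fixture mm -290.9355464783114 100.2098289142054 51.124213161675414 world [ 412.63 -331.87   51.12]
tool->world
 [[-0.13  0.99  0.03]
 [ 0.96  0.13 -0.26]
 [-0.26 -0.   -0.97]]
q [-0.81  0.7   1.94 -0.5   0.32 -0.48] F [ 0.44 -0.53 -0.24] M [0.07 0.03 0.  ] grip 0.039690799845861185 44.985757623799145
rotvec(tool) [-0.    -0.001  0.003] then shift in new frame [-1.021  0.34  -0.012] pure up/down unit [0.259 0.    0.966]
```

>>> drive_tool --deltas '[[[-3, 0, -10, 0, 0, 0], [-5, 0, -19, 0, 0, 0], [-8, 0, -29, 0, 0, 0], [-8, 0, -29, 0, 0, 0], [0, 0, 0, 0, 0.05, 0], [0, 0, 0, 0, 0.06, 0], [0, 0, 0, 0, 0.06, 0], [0, 0, 0, 0, 0.06, 0]]]'

```text
time: 57.7
position: [0.4128, -0.3322, 0.1418]
tool_rot: [0.658, 0.753, -0.009, 0.01]
ft_force: [-0.4, 0.3, -2.1]
grip_width: 0.0394
grip_force: 45.0
```

>>> drive_tool --deltas '[[[0, 0, 0, 0, 0.09, 0], [0, 0, 0, 0, 0.09, 0], [0, 0, 0, 0, 0.1, 0], [0, 0, 0, 0, 0.1, 0], [0, 0, 0, 0, 0.1, 0], [0, 0, 0, 0, 0.1, 0], [0, 0, 0, 0, 0.1, 0], [0, 0, 0, 0, 0.1, 0]]]'

```text
time: 58.37
position: [0.4128, -0.3334, 0.1413]
tool_rot: [0.612, 0.7, 0.242, -0.277]
ft_force: [0.5, 1.6, -1.4]
grip_width: 0.0395
grip_force: 45.0
```

>>> drive_tool --deltas '[[[0, 0, 0, 0, 0.11, 0], [0, 0, 0, 0, 0.11, 0], [0, 0, 0, 0, 0.11, 0], [0, 0, 0, 0, 0, 0], [0, 0, 0, 0, 0, 0]]]'

```text
time: 58.78
position: [0.4124, -0.3327, 0.1393]
tool_rot: [0.565, 0.645, 0.338, -0.388]
ft_force: [-0.1, 0.4, -1.4]
grip_width: 0.0392
grip_force: 45.0
```

```bash
python3 plan.py 416 -349 50 62 97.5
```

```text
t 58.7833 fixture mm -291.71817558371885 100.56098537083422 139.31942295760737 world [ 412.39 -332.69  139.32]
tool->world
 [[-0.06  0.99 -0.12]
 [ 0.47  0.13  0.87]
 [ 0.88 -0.   -0.47]]
q [-1.07  0.97  1.26  0.35  1.93 -1.26] F [-0.07  0.44 -1.36] M [-0.81 -0.02  0.  ] grip 0.03922342719166069 44.9861204624176
rotvec(tool) [-0.003  0.002 -0.001] then shift in new frame [-86.676   1.451  27.241] pure up/down unit [-0.883  0.     0.469]
```

>>> drive_tool --deltas '[[[-29, 0.5, 9, 0, 0, 0], [-29, 0.5, 9, 0, 0, 0], [-28.6, 0.5, 9.2, 0, 0, 0], [-7, 0, 4, 0, 0, 0], [-3, 0, 1.5, 0, 0, 0], [0, 0, 0, 0, 0, 0], [0, 0, 0, 0, 0, 0]]]'

```text
time: 59.37
position: [0.4169, -0.3492, 0.0428]
tool_rot: [0.565, 0.646, 0.338, -0.386]
ft_force: [-0.1, -0.9, -0.7]
grip_width: 0.0396
grip_force: 45.0
```

>>> drive_tool --deltas '[[[-2.6, 0, 1.4, 0, 0, 0], [-1.8, 0, 1, 0, 0, 0], [0, 0, 0, 0, 0, 0], [0, 0, 0, 0, 0, 0]]]'

```text
time: 59.7
position: [0.4166, -0.3492, 0.0363]
tool_rot: [0.565, 0.646, 0.338, -0.387]
ft_force: [1.1, -0.3, -1.5]
grip_width: 0.0398
grip_force: 45.0
```

>>> drive_tool --deltas '[[[-0.9, 0, 0.5, 0, 0, 0], [0, 0, 0, 0, 0, 0], [0, 0, 0, 0, 0, 0]]]'

```text
time: 59.95
position: [0.4165, -0.3491, 0.0349]
tool_rot: [0.565, 0.646, 0.338, -0.387]
ft_force: [-0.4, -0.8, -0.6]
grip_width: 0.0396
grip_force: 45.0
```

Near contact. One more millimetre, then release and retreat.

>>> drive_tool --deltas '[[[-0.9, 0, 0.5, 0, 0, 0], [0, 0, 0, 0, 0, 0], [0, 0, 0, 0, 0, 0]]]'

```text
time: 60.2
position: [0.4165, -0.3492, 0.0347]
tool_rot: [0.565, 0.645, 0.339, -0.387]
ft_force: [0.7, -1.7, 4.1]
grip_width: 0.0392
grip_force: 45.0
```

>>> drive_tool --deltas '[[[0, 0, 0, 0, 0, 0], [0, 0, 0, 0, 0, 0], [0, 0, 0, 0, 0, 0], [0, 0, 0, 0, 0, 0], [0, 0, 0, 0, 0, 0], [1, 0, -10, 0, 0, 0], [5, 0, -25, 0, 0, 0], [5, 0, -35, 0, 0, 0]]]' --gripper 75

```text
time: 60.87
position: [0.4236, -0.4033, 0.0763]
tool_rot: [0.564, 0.644, 0.339, -0.39]
ft_force: [2.0, -0.6, -1.1]
grip_width: 0.0653
grip_force: 0.0
```

>>> drive_tool --deltas '[[[33, 0, -17, 0, 0, 0], [35, 0, -19, 0, 0, 0], [35, 0, -19, 0, 0, 0], [20, 0, -11, 0, 0, 0], [0, 0, 0, 0, -0.12, 0], [0, 0, 0, 0, -0.12, 0], [0, 0, 0, 0, 0, 0], [0, 0, 0, 0, 0, 0]]]'

```text
time: 61.53
position: [0.4245, -0.4052, 0.2182]
tool_rot: [0.601, 0.688, 0.268, -0.307]
ft_force: [0.5, -0.7, -0.2]
grip_width: 0.0654
grip_force: 0.0
```

Run:
```python
from h import *
c=eyes.camera("top"); im=cv2.resize(c["img"][150:318,270:480,::-1],(735,588),interpolation=cv2.INTER_CUBIC)
cv2.imwrite("pics/m5.png",im)
```

```text
(no output)
```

View pics/m5.png

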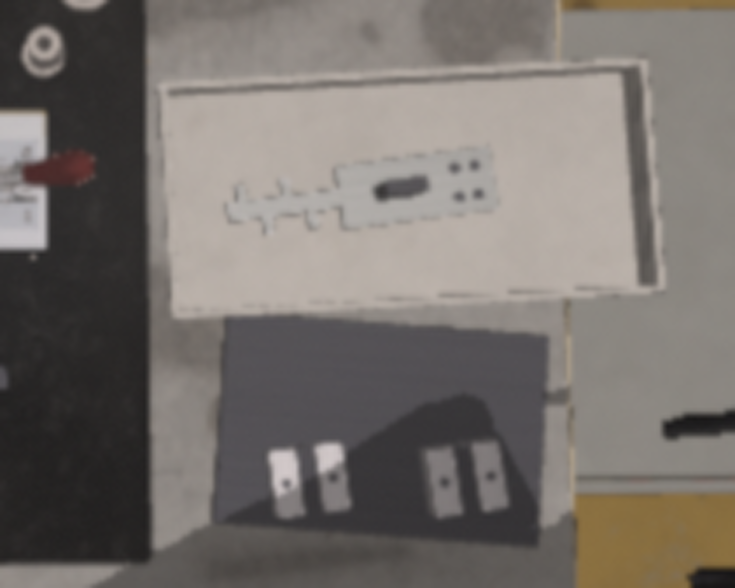

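Run:
```python
from h import *
c=eyes.camera("top"); q=lambda l:[(270+u/3.5-.36,150+v/3.5-.36) for u,v in l]
p,r=fit(c,[(65,100,10),(65,-100,10),(-65,-100,10),(-65,100,10)],q([(226,317),(548,336),(538,545),(216,522)]),[.44,-.29,0]); print(p,r)
for n,uv in (("c",(309.5,480)),("b",(464,479))):
    w=px2w(c,*q([uv])[0],.028)[:2]-p[:2]; s,k=np.sin(p[2]),np.cos(p[2]); print(n,k*w[0]+s*w[1],-s*w[0]+k*w[1])
```

```text
[ 0.44315822 -0.28928667 -0.07075697] [[-0.29091936 -1.22999229]
 [ 0.39274691 -0.63282896]
 [ 0.73949416  0.67900589]
 [-0.84007276  1.13159008]]
c -0.03169526239155122 0.046145743852437575
b -0.0251219939044565 -0.04630783812420259
```

Both plates are well within the limits, so I'll hand in.

```bash
python3 -c "
from rig import ticket
print(ticket.hand_in())"
```

```text
the job is handed in; nothing more can be done
None
```

The wedge was worked out of the portal and lies in the tray. Both plates present (b and c; no plate a at the start) lie side by side on the board, groove up, and the job is handed in; the hand-in gave no verdict.

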